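# Fit and lock the pressure plate of a board fixture

## Task

Take the pressure plate by its handle from the sloping rest and lower it level and gently over the two locating pins of the board fixture until it lies flush on both seat rails. Then pull the T-key out of its parking block, push it fully into the square socket of the fixture's lock and turn it clockwise as far as it goes, so that the locking tongue lies across the edge of the plate. Leave the key in the lock, let go, and leave the bottle, jar and cutters where they stand.

Things in the scene. Friction and masses are not known exactly. Their poses are not given: they have to be found in the camera images.
- plate: Pressure plate: bare aluminium, 90 (x) x 140 (y) x 8 mm, 0.27 kg. Origin: centre of its underside; z: face normal, out of the handle side. At the start it lies on the rest, its y level, its z leaning 30 deg from vertical toward the rest's -x. Fits the fixture either way round. Four pressure studs reach 8 mm below the underside at x +-19, y +-26 mm.
- plate_handle (a point): Centre of the black bridge handle's bar, 34 mm above the plate's origin along its z; axes as the plate's. The bar measures 50 (x) x 14 (y) x 18 mm (z 25 to 43 mm above the origin) and stands on two 10 mm posts at x +-15 mm. Pinch it across its 14 mm, along y.
- plate_hole (a point): Lower mouth of the plate's round hole, 10 mm across, right through, at plate x 0, y -56 mm; takes either 8 mm locating pin. Axes as the plate's.
- plate_slot (a point): Lower mouth of the plate's slot, 10 (x) x 14 mm (y), right through, at plate x 0, y +56 mm; takes either locating pin. Axes as the plate's.
- rest: Fixed grey sloping stand on the bench, base 130 (x) x 215 (y, from -135 to +80) x 5 mm. Origin: on the bench below the origin of the lying plate, which rests 54 mm higher; +x is the high side of the slope. Two sloping rails at y +-61 mm, highest point 82 mm up; lips at their low end rise 7 mm above the rail.
- parking_block (a point): Middle of the top, 31 mm above the bench, of the rest's 28 x 28 mm aluminium block in which the key is parked, at the rest's x -38, y -107 mm: square hole 11.5 mm wide, 17 mm deep, open upward. Axes as the rest's.
- fixture: Fixed black board fixture, base 164 (x -96 to +68) x 170 (y) x 18 mm. Origin: on the bench below the seat centre; z up. Two aluminium seat rails along x at y +-56 mm, tops 32 mm above the bench; on each at x 0 an upright 8 mm steel pin stands 20 mm above the rail, the top 7 mm tapered. Green board panel between. The lock stands at x -70, y 0.
- fixture_seat (a point): Middle between the two pins at the height of the seat rails' tops, 32 mm above the bench; axes as the fixture's. The seated plate has its origin here and its x along the fixture's x or against it.
- lock (a joint): Turn of the lock barrel, rad. 0 to 0.12 at the start: open, tongue clear of the plate, 0.3 rad ahead of the fixture's +y. Grows clockwise seen from above to the stop at 1.25: tongue along the fixture's +x, 11 mm over the plate's edge. Tongue 36 mm long from the axis, 14 wide, underside 2 mm above the seated plate's top: a raised plate blocks it. Stays where it is left; friction 0.12 N m.
- lock_socket (a point): Centre of the mouth of the lock's square socket, 52 mm above the bench, on top of the steel barrel (32 mm across); turns with the lock. Its x and y run along the sides of the square: 11.5 mm wide (flared to 15.5 mm over the top 4 mm), 16 mm deep, open upward.
- lock_floor (a point): Centre of the floor of the lock's socket, 16 mm below its mouth.
- key: T-key, 0.07 kg, 54 mm tall, upright in the parking block at the start, its tip 16 mm above the bench. Origin: tip of the square bit; z up. Bit 10 mm square, sides along x and y, 15 mm long with a 4 mm conical nose; flange 19 mm across (z 15 to 21 mm) lands on the lock's top: tip then 1 mm above the socket's floor. Fits in any of four quarter turns; play in turning 8 deg.
- key_handle (a point): Centre of the key's black crossbar, 42 mm above its tip: 14 (x) x 58 (y) x 24 mm (z 30 to 54 mm above the tip). Pinch it across its 14 mm, along x. Axes as the key's. With the play in the socket and some give in the fingers, the bar must turn about 0.25 rad further than the lock is to turn.
- flux_bottle: Bystander: white dropper bottle with a red nozzle, 38 mm across, 109 mm tall; origin: centre of its underside.
- paste_jar: Bystander: squat jar with a black lid, 61 mm across, 53 mm tall; origin: centre of its underside.
- cutters_a: Bystander: side cutters with blue handles, 51 x 131 x 11 mm, lying on the bench; origin: centre of its underside.
Mind the look-alikes: they are no part of the job. Leave any purple look-alike of the key alone.

How it is judged:
By the outcome, as a careful person would: the job done as asked, in the order asked, and still so for the second after the job is handed in, with the robot touching nothing.
It also fails if it takes over 67 s, if anything falls off the work surface, if the arm or the gripper's body presses on something with over 40 N, if the wrist force passes 120 N, or if a joint passes its speed limit or range.

## Robot

A 6-joint arm with a two-finger parallel gripper is mounted at the origin on a cart in front of the work surface, level with it; the furniture and walls round the work are solid. World frame = base frame: x ahead of the robot, y to its left, z up, the work surface at z = 0. Lengths are in mm, angles in rad, forces in N, time in s.
With the tool pointing down it reaches from about 275 to 750 mm from the base axis. Payload 10.2 kg.
Tool frame: the origin (TCP) lies at the very end of the fingers, on their centre line; the grasp point (between the pads) lies 19 mm behind it (ctrl.pinch_z is the distance from the TCP to the grasp point, in mm); y points along the fingers, z is the direction in which the jaws open and shut, and the axes are right-handed (so a half turn about y gives the same grasp; the last joint's range is limited). The gripper opens to 85 mm and grips with 20 to 120 N. Pads are 22 mm wide; open, the fingers measure 114 mm over their backs; the gripper's body (76 mm by 85 mm) begins 54 mm behind the grasp point. The pads swing forward as they close: fully open they stand 13 mm farther back than shut.
Start: joints at [0.888, 0.313, 1.498, -0, 1.331, -0.223], TCP at [232.992, 470.474, 231.294] pointing down, gripper open.
Joint ranges: [-2.94, 2.94], [-0.97, 2.17], [0.19, 2.56], [-1.23, 4.37], [0.02, 3.11], [-2.88, 2.88]. Speed limits (rad/s): [2.39, 2.39, 3.01, 3.14, 3.14, 3.14].

## Interface

Orientations are given as a unit quaternion [w, x, y, z].
In Python, from rig import sense, eyes, ctrl gives the robot as it stands. The module is installed in compiled form; this text tells all that it offers.
- The arm moves only by the shell command python3 -m handwheel 'ROWS' [FORCE]. ROWS is JSON, a list of rows, each an object of numbers: "grip": the finger opening in mm, from 0 to 85.4; "tx", "ty", "tz": the shift along the tool's x, y, z in mm; "wx", "wy", "wz": the turn, a rotation vector about the tool's x, y, z in rad. In form: [{"grip": .., "tx": .., "ty": .., "tz": .., "wx": .., "wy": .., "wz": ..}, ...]. A call has 1 to 10 rows; each row shifts and turns the commanded pose from where the row before left it, along the tool's axes as they then stand; what a row does not reach is not made up. A row lasts 1/12 s, in which the tool goes at most 41.7 mm and 7.16 degrees, less where a joint would pass 70% of its speed; a pose out of reach is approached as far as the arm can. A call is refused whole if a number of a shift passes 41.7 or a number of a turn 0.125, either way. A call with a gripper value outside its range is refused whole. The fingers move at their own pace and stop on an object; FORCE is the grip in N (left out, the last holds). Time passes only in rows, so rows that do not move let the fingers close. It gives the time, the measured TCP pose, the force and the opening at its end, in the units of the state.
- sense(): the state, without advancing time (a new reading comes with each control period).
- eyes.capture(name): name is "scene" or "top" or "wrist"; returns a dict with "pixels" (400x640x3 uint8, red, green, blue), "mtx" (3x3 intrinsics, pixels), "R" (3x3) and "t" (3): a world point X has camera coordinates R X + t. Camera axes: x right, y down, z forward; pixel columns grow to the right and rows downward; lengths in mm; the calibration is good to about 2 mm. A picture is of the moment at which its call begins. There is no depth.
- ctrl.finish_job(): hands the job in, once; it reports no verdict.
The state is a dict: "time_s": time; "joints": joint angles; "dq": joint speeds; "tau": joint torques, N m; "eef_pos": TCP position; "ee_rot": TCP orientation; "force": force on the tool from outside, world axes, zero at the start; "wrist_torque": the same for the moment, N m; "grip_width": opening from 0.0 (shut) to 1.0 (fully open).
Only numpy, scipy, OpenCV 4.12 (cv2) and the standard library are available. Lean on these libraries where they do the work, as an engineer would, in place of code of your own. Each camera call takes 0.05 s, during which the arm holds its last target.

## Working session

There is one attempt and no reset: what is moved stays moved. The work goes in short steps, Python scripts to look and compute and a shell command to move; the robot and the scene stay as the last step left them, time stands still between calls to the robot, and variables do not carry over. Pictures are saved under pics/ and viewed, and the job is handed in when it is done.

```bash
mkdir -p pics; ls; cat > h.py <<'E'
import numpy as np, cv2
from rig import sense, eyes, ctrl
def cap(n,fn):
    c=eyes.capture(n); np.savez('pics/'+fn+'.npz',**{k:np.array(v) for k,v in c.items()})
    cv2.imwrite('pics/'+fn+'.png',cv2.cvtColor(np.array(c['pixels']),cv2.COLOR_RGB2BGR)); return c
def load(fn): return dict(np.load('pics/'+fn+'.npz'))
def plane(c,uv,z):
    uv=np.atleast_2d(np.array(uv,float)); K=np.array(c['mtx']);R=np.array(c['R']);t=np.array(c['t'])
    o=-R.T@t; d=(R.T@np.linalg.inv(K)@np.c_[uv,np.ones(len(uv))].T).T
    return o+d*((z-o[2])/d[:,2])[:,None]
def proj(c,X):
    X=np.atleast_2d(X); p=(np.array(c['mtx'])@(np.array(c['R'])@X.T+np.array(c['t'])[:,None])).T
    return p[:,:2]/p[:,2:]
def tri(cs,uvs):
    A=[];b=[]
    for c,uv in zip(cs,uvs):
        K=np.array(c['mtx']);R=np.array(c['R']);t=np.array(c['t'])
        o=-R.T@t; d=R.T@np.linalg.inv(K)@np.array([*uv,1.]); d/=np.linalg.norm(d)
        P=np.eye(3)-np.outer(d,d);A.append(P);b.append(P@o)
    A=np.vstack(A);b=np.hstack(b);x=np.linalg.lstsq(A,b,rcond=None)[0]
    return x, np.linalg.norm(A@x-b)
E
python3 - <<'E'
from h import *
s=sense(); print(s)
for n in('scene','top','wrist'):
    c=cap(n,n+'0'); print(n,c['mtx'][0],-np.array(c['R']).T@c['t'])
E
```

```text
pics
{'time_s': 0.0, 'joints': array([ 8.87610761e-01,  3.13455815e-01,  1.49843225e+00, -6.53599881e-06,
        1.33097513e+00, -2.23390064e-01]), 'dq': array([ 2.89561123e-04,  1.09922739e-03,  7.76637324e-05, -1.06976835e-03,
        1.94151719e-03,  2.81423691e-04]), 'tau': array([ 1.13541981e-03, -4.12258673e+01, -2.59743172e+01, -4.51549795e-05,
        3.95024166e-03,  9.70243320e-06]), 'eef_pos': array([232.82297981, 470.27323736, 230.733911  ]), 'ee_rot': array([-0.68809775,  0.6889074 , -0.16132819,  0.16093879]), 'force': array([ 0.78822808,  0.23022472, -0.39029148]), 'wrist_torque': array([0.01716399, 0.01951802, 0.07775334]), 'grip_width': 0.9993770594365218}
scene [444.17984822   0.         318.8916003 ] [   6.54822262 -480.79993836  835.20325219]
top [431.9739818    0.         319.51690243] [ 404.78147719  -18.19391251 1029.48093978]
wrist [289.56801463   0.         315.85410641] [166.16028186 502.92337093 371.8243739 ]
```

View pics/scene0.png

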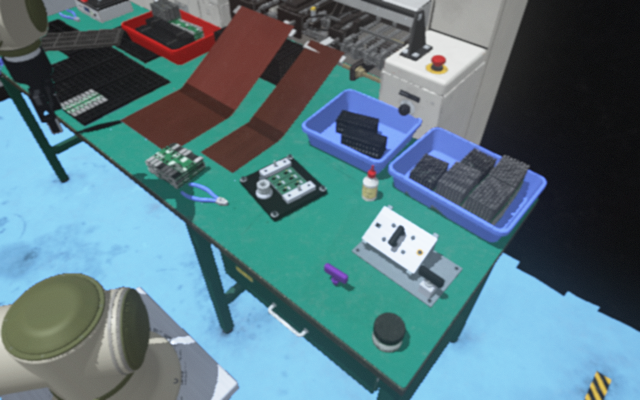

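View pics/top0.png

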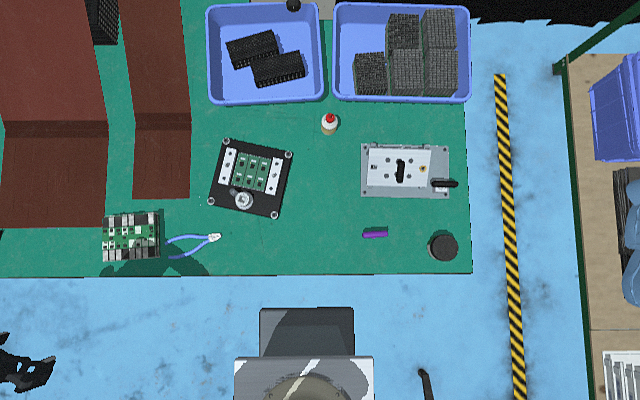

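View pics/wrist0.png

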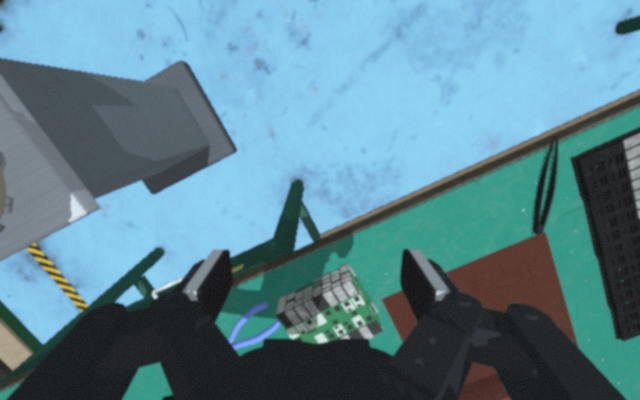

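The top view shows the fixture at about (252,178) with its lock at (243,200), and the rest with plate at (405,170). The parked key is near (444,183), the purple look-alike at (375,232), the jar at (443,247), the cutters at (193,243) and the bottle at (329,123). I'll zoom in next.

```bash
python3 - <<'E'
import cv2
a=cv2.imread('pics/top0.png'); 
def z(a,x,y,w,h,k,fn): cv2.imwrite(fn,cv2.resize(a[y:y+h,x:x+w],None,fx=k,fy=k,interpolation=cv2.INTER_CUBIC))
z(a,200,130,100,95,6,'pics/tf.png'); z(a,350,130,120,95,6,'pics/tr.png')
b=cv2.imread('pics/scene0.png'); z(b,340,200,130,110,6,'pics/sr.png'); z(b,235,150,100,75,7,'pics/sf.png')
E
```

```text
(no output)
```

View pics/tf.png

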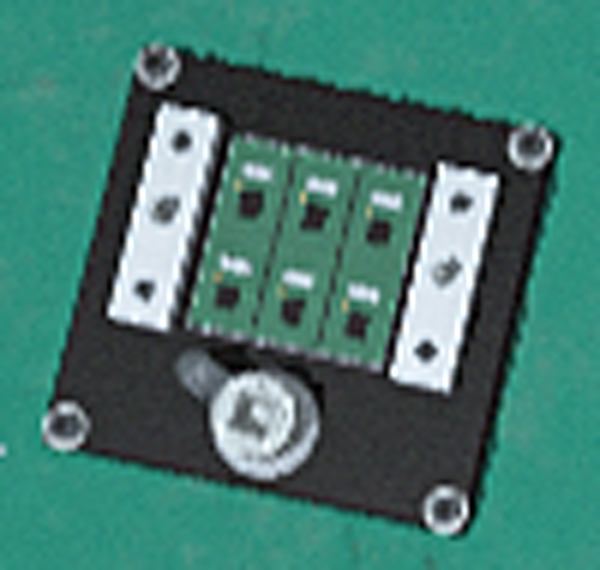

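View pics/tr.png

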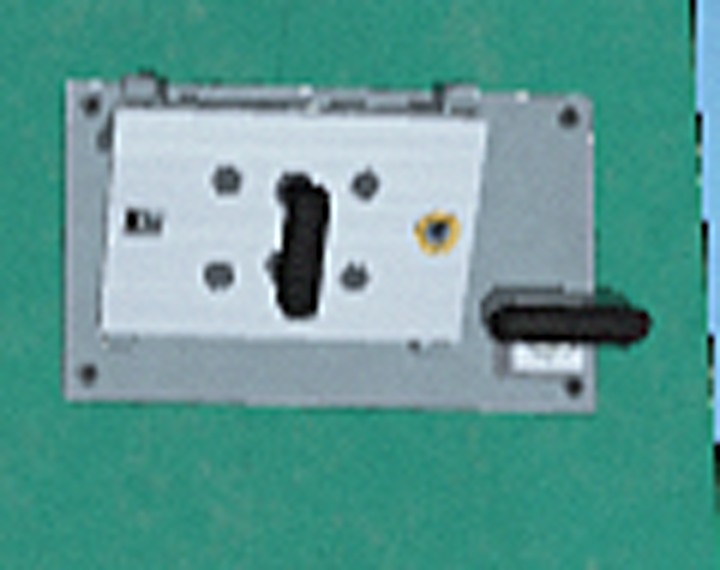

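View pics/sr.png

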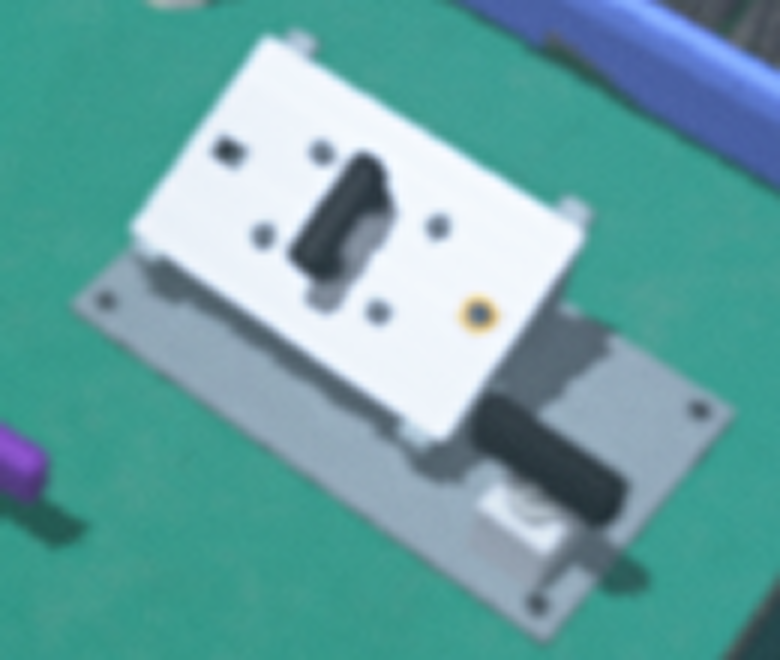

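View pics/sf.png

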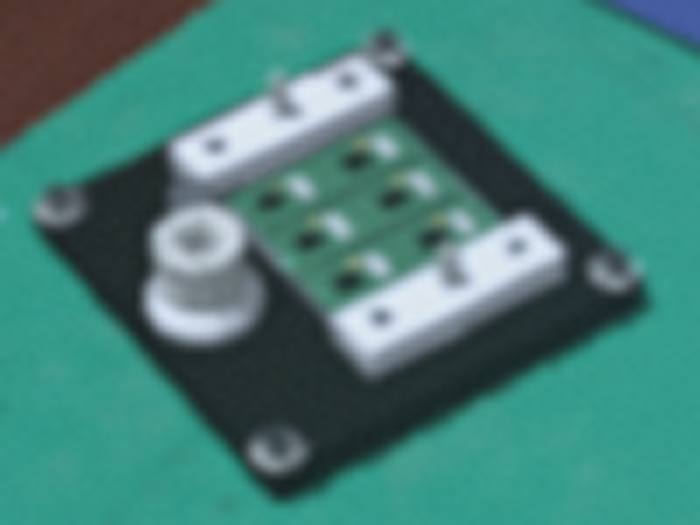

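```bash
python3 - <<'E'
from h import *
from scipy.spatial.transform import Rotation as Ro
c=load('top0'); im=cv2.cvtColor(c['pixels'],cv2.COLOR_RGB2HSV); H,S,V=cv2.split(im)
def roi(m,x,y,w,h):
    o=np.zeros_like(m); o[y:y+h,x:x+w]=m[y:y+h,x:x+w]; return o
def rect(m):
    cs,_=cv2.findContours(m,cv2.RETR_EXTERNAL,cv2.CHAIN_APPROX_NONE); k=max(cs,key=cv2.contourArea); return cv2.boxPoints(cv2.minAreaRect(k)),cv2.contourArea(k)
green=((H>70)&(H<90)&(S>120)&(V>90)).astype(np.uint8)*255
m=cv2.morphologyEx(roi(255-green,203,132,95,92),cv2.MORPH_OPEN,np.ones((5,5)))
b,a=rect(m); print('fix px',b,a); P=plane(c,b,18); print(P.round(1)); print('sides',np.linalg.norm(P-np.roll(P,1,0),axis=1),'ctr',P.mean(0))
m=roi(((S<40)&(V>190)).astype(np.uint8)*255,203,132,95,92)
n,l,st,ce=cv2.connectedComponentsWithStats(m)
for i in range(1,n):
    if st[i][4]>50:
        bb,_=rect((l==i).astype(np.uint8)); Q=plane(c,bb,32); print('white',ce[i],st[i][4],plane(c,ce[i],32).round(1),np.linalg.norm(Q-np.roll(Q,1,0),axis=1),Q.mean(0))
m=cv2.morphologyEx(roi(255-green,355,135,96,70),cv2.MORPH_OPEN,np.ones((5,5)))
b,a=rect(m);P=plane(c,b,5);print('rest px',b,P.round(1),np.linalg.norm(P-np.roll(P,1,0),axis=1),P.mean(0))
s=sense(); R=Ro.from_quat(np.roll(s['ee_rot'],-1)).as_matrix(); print(R)
w=load('wrist0'); print('cam in tool', R.T@(-w['R'].T@w['t']-s['eef_pos'])); print(R.T@w['R'].T)
E
```

```text
fix px [[205.99564 203.55836]
 [220.9296  135.78108]
 [294.00876 151.88329]
 [279.0748  219.66057]] 4896.0
[[504.8 225.2  18. ]
 [667.3 194.   18. ]
 [627.5  19.6  18. ]
 [466.1  54.4  18. ]]
sides [175.1196671  165.41821437 178.90988462 165.11967959] ctr [566.43111598 123.28658792  18.        ]
white [226.7056962  165.75949367] 316 [[591.8 176.1  32. ]] [22.02511594 85.78631818 22.2742094  85.75759731] [592.82802678 175.87962904  32.        ]
white [273.44891641 176.02167183] 323 [[567.1  67.   32. ]] [22.68152016 86.25069516 22.93921577 86.22716647] [567.9937511   66.74592632  32.        ]
white [242.3984375 200.6171875] 128 [[509.8 138.3  32. ]] [39.62236499 32.44100599 39.76275532 32.34129524] [510.12189801 138.0381686   32.        ]
rest px [[359.5584  196.33943]
 [361.03723 141.62263]
 [451.16058 144.0584 ]
 [449.68176 198.77519]] [[ 521.4 -136.6    5. ]
 [ 655.3 -142.8    5. ]
 [ 648.7 -363.3    5. ]
 [ 514.4 -353.3    5. ]] [216.8531003  134.07722062 220.5661493  134.68925128] [ 584.95088721 -249.01974772    5.        ]
[[ 8.96138612e-01 -6.47517246e-04  4.43773782e-01]
 [-4.43774190e-01 -7.72221174e-04  8.96138311e-01]
 [-2.37573500e-04 -9.99999492e-01 -9.79368653e-04]]
cam in tool [ -74.27533665 -140.95093455   -0.52888027]
[[ 4.02049940e-04  9.55729444e-01  2.94246613e-01]
 [-1.13228231e-04 -2.94246591e-01  9.55729528e-01]
 [ 9.99999913e-01 -4.17568023e-04 -1.00862701e-05]]
```

```bash
python3 - <<'E'
from h import *
t=load('top0');s=load('scene0')
def orange(c,x,y,w,h):
    im=cv2.cvtColor(c['pixels'],cv2.COLOR_RGB2HSV); m=((im[...,0]>12)&(im[...,0]<28)&(im[...,1]>90)&(im[...,2]>120))
    ys,xs=np.nonzero(m[y:y+h,x:x+w]); print(len(xs)); return [(xs.min()+xs.max())/2+x,(ys.min()+ys.max())/2+y],[xs.mean()+x,ys.mean()+y]
a=orange(t,410,155,30,30); b=orange(s,405,240,30,30); print(a,b)
print('hole',tri([t,s],[a[1],b[1]]))
# approximate zoomed readings
zt=lambda u,v:(350+(u+.5)/6-.5,130+(v+.5)/6-.5)
zs=lambda u,v:(340+(u+.5)/6-.5,200+(v+.5)/6-.5)
for n,p,q in [('holez',(437,233),(478,314)),('slot',(142,222),(228,151)),('stud1',(227,180),(321,152)),('stud2',(366,184),(438,227)),('stud3',(219,274),(263,235)),('stud4',(355,277),(378,312))]:
    print(n,tri([t,s],[zt(*p),zs(*q)]))
zf=lambda u,v:(200+(u+.5)/6-.5,130+(v+.5)/6-.5); zg=lambda u,v:(235+(u+.5)/7-.5,150+(v+.5)/7-.5)
for n,p,q in [('pinL',(165,210),(285,106)),('pinR',(447,270),(453,270)),('lock',(252,412),(199,237))]:
    print(n,tri([t,s],[zf(*p),zg(*q)]))
E
```

```text
19
0Traceback (most recent call last):
  File "<stdin>", line 6, in <module>
  File "<stdin>", line 5, in orange
    return umr_minimum(a, axis, None, out, keepdims, initial, where)
ValueError: zero-size array to reduction operation minimum which has no identity
```

```bash
python3 - <<'E'
from h import *
t=load('top0');s=load('scene0')
zt=lambda u,v:(350+(u+.5)/6-.5,130+(v+.5)/6-.5)
zs=lambda u,v:(340+(u+.5)/6-.5,200+(v+.5)/6-.5)
for n,p,q in [('holez',(437,233),(478,314)),('slot',(142,222),(228,151)),('stud1',(227,180),(321,152)),('stud2',(366,184),(438,227)),('stud3',(219,274),(263,235)),('stud4',(355,277),(378,312))]:
    print(n,tri([t,s],[zt(*p),zs(*q)]))
zf=lambda u,v:(200+(u+.5)/6-.5,130+(v+.5)/6-.5); zg=lambda u,v:(235+(u+.5)/7-.5,150+(v+.5)/7-.5)
for n,p,q in [('pinL',(165,210),(285,106)),('pinR',(447,270),(453,270)),('lock',(252,412),(199,237))]:
    print(n,tri([t,s],[zf(*p),zg(*q)]))
E
```

```text
holez (array([ 577.84847507, -274.8081891 ,   60.28654729]), np.float64(1.6500359001117963))
slot (array([ 582.86995969, -162.37274755,   58.8312291 ]), np.float64(1.48503209015748))
stud1 (array([ 596.92526055, -193.40716218,   69.5703595 ]), np.float64(1.4494315680758656))
stud2 (array([ 594.9219297 , -245.84991502,   69.95143028]), np.float64(1.8672144960328083))
stud3 (array([ 563.85561783, -192.58972078,   51.22759866]), np.float64(1.5839635182963672))
stud4 (array([ 562.17041837, -244.62554733,   51.23373208]), np.float64(2.1845451362813053))
pinL (array([593.66666042, 175.01717537,  34.90571981]), np.float64(0.7584098207572819))
pinR (array([568.89110441,  65.6591276 ,  37.45894334]), np.float64(1.3101364900956427))
lock (array([513.01304574, 137.62429784,  50.07923632]), np.float64(0.5751006241693666))
```

```bash
cat >> h.py <<'E'
from scipy.spatial.transform import Rotation as Ro
def pose():
    s=sense(); return np.array(s['eef_pos']),Ro.from_quat(np.roll(s['ee_rot'],-1)).as_matrix()
def Rz(d): return Ro.from_euler('z',d,degrees=True).as_matrix()
def down(yaw,tilt=0):
    # tool y=-zp, z=yp, x=xp for plate frame: yaw (deg), leaned by tilt toward -x
    P=Rz(yaw)@Ro.from_euler('y',-tilt,degrees=True).as_matrix()
    return np.c_[P[:,0],-P[:,2],P[:,1]]
def plan(p1,R1,N,p0=None,R0=None):
    if p0 is None: p0,R0=pose()
    w=Ro.from_matrix(R0.T@R1).as_rotvec()/N; dR=Ro.from_rotvec(w).as_matrix()
    M=sum(np.linalg.matrix_power(dR,i) for i in range(N)); t=np.linalg.solve(M,R0.T@(np.array(p1)-p0))
    print('N',N,'t',t.round(2),'w',w.round(4)); return t,w
def st():
    s=sense(); p,R=pose(); print('t',round(s['time_s'],2),'p',p.round(1),'j',np.round(s['joints'],3),'F',np.round(s['force'],1),'M',np.round(s['wrist_torque'],2),'g',round(s['grip_width'],3)); print(R.round(4).tolist())
E
python3 - <<'E'
from h import *
R=down(-2.3,30); h=np.array([567,-218.5,83.4]); print(R)
p=h-100*R[:,1]; print(p)
for N in(20,30,40): plan(p,R,N)
E
```

```text
[[ 0.86532773  0.4995972   0.04013179]
 [-0.03475515 -0.0200659   0.9991944 ]
 [ 0.5        -0.8660254   0.        ]]
[ 517.04028024 -216.49341037  170.00254038]
N 20 t [ 21.67   8.12 -29.83] w [ 0.0055 -0.0205 -0.0258]
N 30 t [ 14.35   5.46 -19.94] w [ 0.0037 -0.0137 -0.0172]
N 40 t [ 10.73   4.11 -14.98] w [ 0.0028 -0.0102 -0.0129]
```

```bash
for i in 1; do :; done
python3 -m handwheel '[{"tx":14.4,"ty":5.4,"tz":-20,"wx":0.004,"wy":-0.014,"wz":-0.017},{"tx":14.4,"ty":5.4,"tz":-20,"wx":0.004,"wy":-0.014,"wz":-0.017},{"tx":14.4,"ty":5.4,"tz":-20,"wx":0.004,"wy":-0.014,"wz":-0.017},{"tx":14.4,"ty":5.4,"tz":-20,"wx":0.004,"wy":-0.014,"wz":-0.017},{"tx":14.4,"ty":5.4,"tz":-20,"wx":0.004,"wy":-0.014,"wz":-0.017},{"tx":14.4,"ty":5.4,"tz":-20,"wx":0.004,"wy":-0.014,"wz":-0.017},{"tx":14.4,"ty":5.4,"tz":-20,"wx":0.004,"wy":-0.014,"wz":-0.017},{"tx":14.4,"ty":5.4,"tz":-20,"wx":0.004,"wy":-0.014,"wz":-0.017},{"tx":14.4,"ty":5.4,"tz":-20,"wx":0.004,"wy":-0.014,"wz":-0.017},{"tx":14.4,"ty":5.4,"tz":-20,"wx":0.004,"wy":-0.014,"wz":-0.017}]' 60
python3 - <<'E'
from h import *
st(); R=down(-2.3,30); h=np.array([567,-218.5,83.4]); 
p=h-100*R[:,1]
for N in(10,20): plan(p,R,N)
E
```

```text
t 0.15 p [232.9 470.3 230.9] j [ 0.888  0.313  1.498  0.     1.331 -0.223] F [-1.1  0.1  0.2] M [ 0.03  0.02 -0.  ] g 1.001
[[0.8961, -0.0006, 0.4438], [-0.4438, -0.0008, 0.8961], [-0.0002, -1.0, -0.001]]
N 10 t [ 44.15  15.83 -59.17] w [ 0.0111 -0.041  -0.0516]
N 20 t [ 21.67   8.12 -29.83] w [ 0.0055 -0.0205 -0.0258]invalid input
```

```bash

python3 -m handwheel '[{"grip":85,"tx":14.4,"ty":5.4,"tz":-20,"wx":0.004,"wy":-0.014,"wz":-0.017},{"grip":85,"tx":14.4,"ty":5.4,"tz":-20,"wx":0.004,"wy":-0.014,"wz":-0.017},{"grip":85,"tx":14.4,"ty":5.4,"tz":-20,"wx":0.004,"wy":-0.014,"wz":-0.017},{"grip":85,"tx":14.4,"ty":5.4,"tz":-20,"wx":0.004,"wy":-0.014,"wz":-0.017},{"grip":85,"tx":14.4,"ty":5.4,"tz":-20,"wx":0.004,"wy":-0.014,"wz":-0.017},{"grip":85,"tx":14.4,"ty":5.4,"tz":-20,"wx":0.004,"wy":-0.014,"wz":-0.017},{"grip":85,"tx":14.4,"ty":5.4,"tz":-20,"wx":0.004,"wy":-0.014,"wz":-0.017},{"grip":85,"tx":14.4,"ty":5.4,"tz":-20,"wx":0.004,"wy":-0.014,"wz":-0.017},{"grip":85,"tx":14.4,"ty":5.4,"tz":-20,"wx":0.004,"wy":-0.014,"wz":-0.017},{"grip":85,"tx":14.4,"ty":5.4,"tz":-20,"wx":0.004,"wy":-0.014,"wz":-0.017}]' 60
python3 - <<'E'
from h import *
st(); R=down(-2.3,30); h=np.array([567,-218.5,83.4]); 
p=h-100*R[:,1]
for N in(10,20): plan(p,R,N)
E
```

```text
time_s: 0.98
eef_pos: [292.1, 228.7, 185.4]
ee_rot: [-0.695, 0.696, -0.05, 0.174]
force: [0.6, 0.3, 0.3]
grip_width: 0.994
t 0.98 p [292.1 228.7 185.4] j [ 0.413 -0.05   2.056 -0.113  0.991 -0.784] F [0.6 0.3 0.3] M [-0.04  0.07  0.01] g 0.994
[[0.9348, 0.1721, 0.3106], [-0.3105, -0.0277, 0.9502], [0.1722, -0.9847, 0.0275]]
N 10 t [ 28.91  10.61 -39.62] w [ 0.0069 -0.027  -0.0344]
N 20 t [ 14.27   5.4  -19.92] w [ 0.0034 -0.0135 -0.0172]
```

```bash

python3 -m handwheel '[{"grip":85,"tx":14.3,"ty":5.4,"tz":-20,"wx":0.003,"wy":-0.0135,"wz":-0.017},{"grip":85,"tx":14.3,"ty":5.4,"tz":-20,"wx":0.003,"wy":-0.0135,"wz":-0.017},{"grip":85,"tx":14.3,"ty":5.4,"tz":-20,"wx":0.003,"wy":-0.0135,"wz":-0.017},{"grip":85,"tx":14.3,"ty":5.4,"tz":-20,"wx":0.003,"wy":-0.0135,"wz":-0.017},{"grip":85,"tx":14.3,"ty":5.4,"tz":-20,"wx":0.003,"wy":-0.0135,"wz":-0.017},{"grip":85,"tx":14.3,"ty":5.4,"tz":-20,"wx":0.003,"wy":-0.0135,"wz":-0.017},{"grip":85,"tx":14.3,"ty":5.4,"tz":-20,"wx":0.003,"wy":-0.0135,"wz":-0.017},{"grip":85,"tx":14.3,"ty":5.4,"tz":-20,"wx":0.003,"wy":-0.0135,"wz":-0.017},{"grip":85,"tx":14.3,"ty":5.4,"tz":-20,"wx":0.003,"wy":-0.0135,"wz":-0.017},{"grip":85,"tx":14.3,"ty":5.4,"tz":-20,"wx":0.003,"wy":-0.0135,"wz":-0.017}]' 60
python3 - <<'E'
from h import *
st(); R=down(-2.3,30); h=np.array([567,-218.5,83.4]); 
p=h-100*R[:,1]
for N in(8,10): plan(p,R,N)
E
```

```text
time_s: 1.82
eef_pos: [388.9, -2.5, 163.4]
ee_rot: [-0.69, 0.697, 0.059, 0.186]
force: [0.1, 0.5, -0.0]
grip_width: 0.993
t 1.82 p [388.9  -2.5 163.4] j [-0.369 -0.1    2.201  0.13   0.707 -1.842] F [ 0.1  0.5 -0. ] M [0.04 0.15 0.02] g 0.993
[[0.9241, 0.3384, 0.1777], [-0.1745, -0.0403, 0.9838], [0.3401, -0.9401, 0.0218]]
N 8 t [ 17.88   6.79 -24.69] w [ 0.0048 -0.0169 -0.0218]
N 10 t [ 14.26   5.45 -19.78] w [ 0.0039 -0.0135 -0.0175]
```

```bash

python3 -m handwheel '[{"grip":85,"tx":14.3,"ty":5.4,"tz":-19.8,"wx":0.004,"wy":-0.0135,"wz":-0.0175},{"grip":85,"tx":14.3,"ty":5.4,"tz":-19.8,"wx":0.004,"wy":-0.0135,"wz":-0.0175},{"grip":85,"tx":14.3,"ty":5.4,"tz":-19.8,"wx":0.004,"wy":-0.0135,"wz":-0.0175},{"grip":85,"tx":14.3,"ty":5.4,"tz":-19.8,"wx":0.004,"wy":-0.0135,"wz":-0.0175},{"grip":85,"tx":14.3,"ty":5.4,"tz":-19.8,"wx":0.004,"wy":-0.0135,"wz":-0.0175},{"grip":85,"tx":14.3,"ty":5.4,"tz":-19.8,"wx":0.004,"wy":-0.0135,"wz":-0.0175},{"grip":85,"tx":14.3,"ty":5.4,"tz":-19.8,"wx":0.004,"wy":-0.0135,"wz":-0.0175},{"grip":85,"tx":14.3,"ty":5.4,"tz":-19.8,"wx":0.004,"wy":-0.0135,"wz":-0.0175},{"grip":85,"tx":14.3,"ty":5.4,"tz":-19.8,"wx":0.004,"wy":-0.0135,"wz":-0.0175},{"grip":85,"tx":14.3,"ty":5.4,"tz":-19.8,"wx":0.004,"wy":-0.0135,"wz":-0.0175}]' 60
python3 - <<'E'
from h import *
st(); R=down(-2.3,30); h=np.array([567,-218.5,83.4]); 
p=h-100*R[:,1]
plan(p,R,2)
c=cap('wrist','w1'); print(proj(c,h), proj(c,[[577.8,-274.8,60.9],[582.9,-162.4,60.9]]))
E
```

```text
time_s: 2.65
eef_pos: [517.4, -216.5, 170.1]
ee_rot: [-0.68, 0.686, 0.169, 0.197]
force: [-0.4, 0.5, -0.1]
grip_width: 0.995
t 2.65 p [ 517.4 -216.5  170.1] j [-0.763  0.244  1.861  0.539  0.704 -2.651] F [-0.4  0.5 -0.1] M [-0.01  0.24  0.09] g 0.995
[[0.8654, 0.4995, 0.0394], [-0.035, -0.0182, 0.9992], [0.4999, -0.8661, 0.0018]]
N 2 t [-0.17 -0.03  0.  ] w [-0.001  -0.0001 -0.0001]
[[316.59314612 198.96648033]] [[258.14751775 191.00631835]
 [375.58336093 191.29017469]]
```

View pics/w1.png

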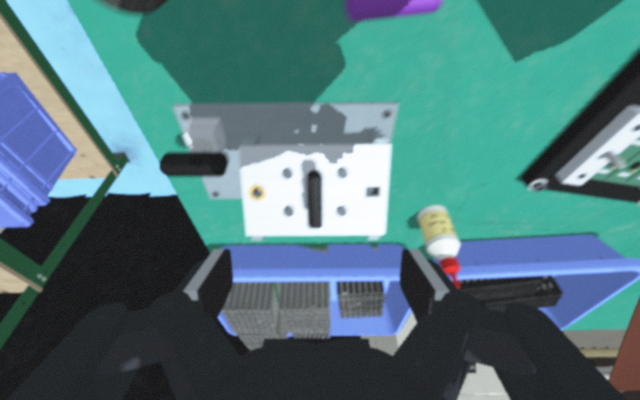

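The wrist view shows the handle bar at about (315.5,198) against a predicted (316.6,199), so the estimate is good to about 1 mm. I'll approach along the tool axis.

```bash

python3 -m handwheel '[{"grip":60,"tx":0,"ty":18,"tz":-0.5,"wx":0,"wy":0,"wz":0},{"grip":60,"tx":0,"ty":20,"tz":-0.5,"wx":0,"wy":0,"wz":0},{"grip":60,"tx":0,"ty":20,"tz":0,"wx":0,"wy":0,"wz":0},{"grip":60,"tx":0,"ty":20,"tz":0,"wx":0,"wy":0,"wz":0},{"grip":60,"tx":0,"ty":16,"tz":0,"wx":0,"wy":0,"wz":0},{"grip":60,"tx":0,"ty":12,"tz":0,"wx":0,"wy":0,"wz":0},{"grip":60,"tx":0,"ty":8,"tz":0,"wx":0,"wy":0,"wz":0},{"grip":60,"tx":0,"ty":4,"tz":0,"wx":0,"wy":0,"wz":0},{"grip":60,"tx":0,"ty":0,"tz":0,"wx":0,"wy":0,"wz":0}]' 60
python3 - <<'E'
from h import *
st(); R=down(-2.3,30); h=np.array([567,-218.5,83.4]); p,_=pose(); print(R.T@(p-h))
c=cap('wrist','w2')
E
```

```text
time_s: 3.45
eef_pos: [575.8, -218.4, 67.6]
ee_rot: [-0.68, 0.686, 0.169, 0.196]
force: [-0.1, 0.7, -0.1]
grip_width: 0.701
t 3.45 p [ 575.8 -218.4   67.6] j [-0.681  0.51   1.796  0.674  0.502 -2.755] F [-0.1  0.7 -0.1] M [-0.03  0.22  0.01] g 0.701
[[0.866, 0.4985, 0.0397], [-0.0355, -0.0179, 0.9992], [0.4988, -0.8667, 0.0022]]
[-0.32467243 18.0695289   0.47495102]
```

View pics/w2.png

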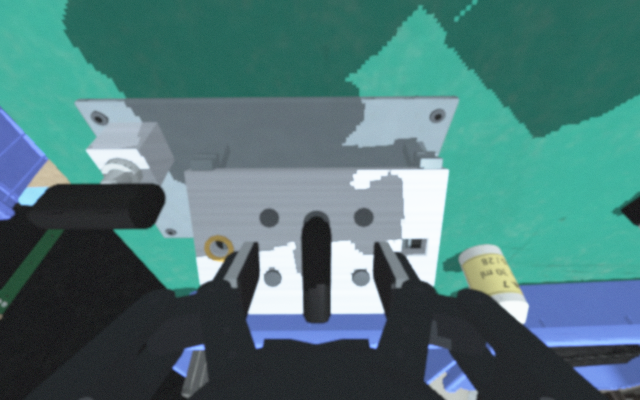

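The handle at x≈316 sits midway between the finger pads (257 and 375). I'll close the gripper.

```bash

python3 -m handwheel '[{"grip":10,"tx":0,"ty":0,"tz":0,"wx":0,"wy":0,"wz":0},{"grip":5,"tx":0,"ty":0,"tz":0,"wx":0,"wy":0,"wz":0},{"grip":5,"tx":0,"ty":0,"tz":0,"wx":0,"wy":0,"wz":0},{"grip":5,"tx":0,"ty":0,"tz":0,"wx":0,"wy":0,"wz":0},{"grip":5,"tx":0,"ty":0,"tz":0,"wx":0,"wy":0,"wz":0},{"grip":5,"tx":0,"ty":0,"tz":0,"wx":0,"wy":0,"wz":0}]' 90
python3 - <<'E'
from h import *
st()
p,R=pose(); plan(p+[-5,0,70],R,5)
E
```

```text
time_s: 4.0
eef_pos: [575.7, -218.7, 68.8]
ee_rot: [-0.68, 0.686, 0.169, 0.196]
force: [-5.5, 0.2, 5.4]
grip_width: 0.146
t 4.0 p [ 575.7 -218.7   68.8] j [-0.682  0.508  1.796  0.673  0.502 -2.756] F [-5.5  0.2  5.4] M [0.07 0.56 0.24] g 0.146
[[0.8654, 0.4995, 0.0392], [-0.0345, -0.0188, 0.9992], [0.4999, -0.8661, 0.001]]
N 5 t [  6.13 -12.62  -0.03] w [0. 0. 0.]
```

```bash

python3 -m handwheel '[{"grip":5,"tx":0,"ty":-4,"tz":0,"wx":0,"wy":0,"wz":0},{"grip":5,"tx":0,"ty":-8,"tz":0,"wx":0,"wy":0,"wz":0},{"grip":5,"tx":2,"ty":-14,"tz":0,"wx":0,"wy":0,"wz":0},{"grip":5,"tx":4,"ty":-16,"tz":0,"wx":0,"wy":0,"wz":0},{"grip":5,"tx":6,"ty":-16,"tz":0,"wx":0,"wy":0,"wz":0},{"grip":5,"tx":6,"ty":-16,"tz":0,"wx":0,"wy":0,"wz":0},{"grip":5,"tx":6,"ty":-16,"tz":0,"wx":0,"wy":0,"wz":0},{"grip":5,"tx":0,"ty":0,"tz":0,"wx":0,"wy":0,"wz":0}]' 90
python3 - <<'E'
from h import *
st(); cap('wrist','w3');cap('scene','s3')
p,R=pose(); 
R1=down(-12.8,0); tgt=np.array([580,121,32+15+80.])
for N in(20,30): plan(tgt,R1,N)
plan([540,-200,190],down(-4,0),6)
E
```

```text
time_s: 4.67
eef_pos: [551.9, -218.4, 161.3]
ee_rot: [-0.678, 0.687, 0.17, 0.198]
force: [0.0, -0.7, -2.4]
grip_width: 0.147
t 4.67 p [ 551.9 -218.4  161.3] j [-0.714  0.319  1.786  0.522  0.678 -2.596] F [ 0.  -0.7 -2.4] M [-0.04  0.46 -0.06] g 0.147
[[0.864, 0.502, 0.0402], [-0.0341, -0.0213, 0.9992], [0.5024, -0.8646, -0.0013]]
N 20 t [-1.17  1.45 16.97] w [-0.0025  0.0089  0.0261]
N 30 t [-0.79  0.97 11.31] w [-0.0017  0.006   0.0174]
N 6 t [-0.33 -5.77  2.85] w [-0.0016  0.0048  0.0871]
```

View pics/w3.png

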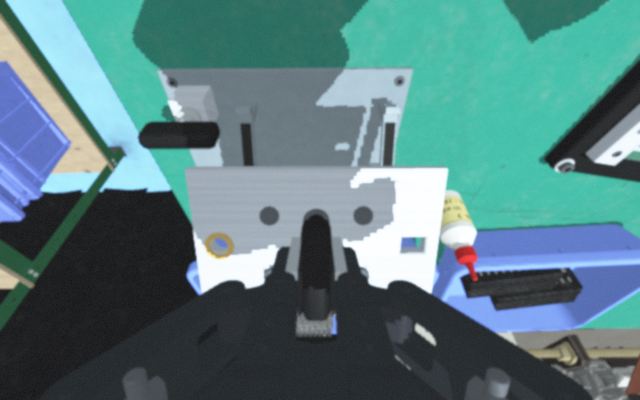

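View pics/s3.png

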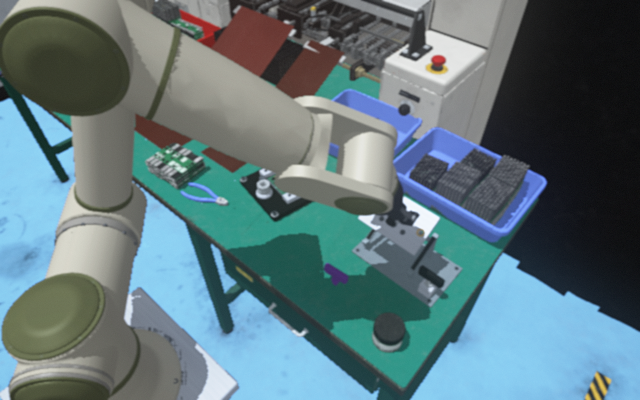

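```bash
python3 - <<'E'
from h import *
for N in(20,25,30): plan([670,121,190],down(-12.8,0),N)
E
```

```text
N 20 t [ 4.05 -0.38 17.6 ] w [-0.0025  0.0089  0.0261]
N 25 t [ 3.22 -0.32 14.08] w [-0.002   0.0072  0.0208]
N 30 t [ 2.68 -0.27 11.74] w [-0.0017  0.006   0.0174]
```

```bash

python3 -m handwheel '[{"grip":5,"tx":4,"ty":-1.4,"tz":17.6,"wx":-0.0025,"wy":0.009,"wz":0.026},{"grip":5,"tx":4,"ty":-1.4,"tz":17.6,"wx":-0.0025,"wy":0.009,"wz":0.026},{"grip":5,"tx":4,"ty":-1.4,"tz":17.6,"wx":-0.0025,"wy":0.009,"wz":0.026},{"grip":5,"tx":4,"ty":-1.4,"tz":17.6,"wx":-0.0025,"wy":0.009,"wz":0.026},{"grip":5,"tx":4,"ty":-1.4,"tz":17.6,"wx":-0.0025,"wy":0.009,"wz":0.026},{"grip":5,"tx":4,"ty":-1.4,"tz":17.6,"wx":-0.0025,"wy":0.009,"wz":0.026},{"grip":5,"tx":4,"ty":-1.4,"tz":17.6,"wx":-0.0025,"wy":0.009,"wz":0.026},{"grip":5,"tx":4,"ty":-1.4,"tz":17.6,"wx":-0.0025,"wy":0.009,"wz":0.026},{"grip":5,"tx":4,"ty":-1.4,"tz":17.6,"wx":-0.0025,"wy":0.009,"wz":0.026},{"grip":5,"tx":4,"ty":-1.4,"tz":17.6,"wx":-0.0025,"wy":0.009,"wz":0.026}]' 90
python3 - <<'E'
from h import *
st()
for N in(10,12): plan([670,121,190],down(-12.8,0),N)
E
```

```text
time_s: 5.6
eef_pos: [596.5, -44.0, 186.4]
ee_rot: [-0.698, 0.701, 0.044, 0.138]
force: [-0.2, -0.3, -2.7]
grip_width: 0.149
t 5.6 p [596.5 -44.  186.4] j [-0.293  0.377  1.553  0.066  0.96  -1.76 ] F [-0.2 -0.3 -2.7] M [ 0.01  0.21 -0.02] g 0.149
[[0.958, 0.2543, 0.1321], [-0.1312, -0.0206, 0.9911], [0.2548, -0.9669, 0.0136]]
N 10 t [ 4.39  0.43 17.53] w [-0.0025  0.0089  0.0257]
N 12 t [ 3.65  0.35 14.62] w [-0.0021  0.0074  0.0214]
```

```bash

python3 -m handwheel '[{"grip":5,"tx":4.4,"ty":0.4,"tz":17.5,"wx":-0.0025,"wy":0.009,"wz":0.0257},{"grip":5,"tx":4.4,"ty":0.4,"tz":17.5,"wx":-0.0025,"wy":0.009,"wz":0.0257},{"grip":5,"tx":4.4,"ty":0.4,"tz":17.5,"wx":-0.0025,"wy":0.009,"wz":0.0257},{"grip":5,"tx":4.4,"ty":0.4,"tz":17.5,"wx":-0.0025,"wy":0.009,"wz":0.0257},{"grip":5,"tx":4.4,"ty":0.4,"tz":17.5,"wx":-0.0025,"wy":0.009,"wz":0.0257},{"grip":5,"tx":4.4,"ty":0.4,"tz":17.5,"wx":-0.0025,"wy":0.009,"wz":0.0257},{"grip":5,"tx":4.4,"ty":0.4,"tz":17.5,"wx":-0.0025,"wy":0.009,"wz":0.0257},{"grip":5,"tx":4.4,"ty":0.4,"tz":17.5,"wx":-0.0025,"wy":0.009,"wz":0.0257},{"grip":5,"tx":4.4,"ty":0.4,"tz":17.5,"wx":-0.0025,"wy":0.009,"wz":0.0257},{"grip":5,"tx":4.4,"ty":0.4,"tz":17.5,"wx":-0.0025,"wy":0.009,"wz":0.0257}]' 90
python3 - <<'E'
from h import *
st(); c=cap('wrist','w4'); a=cv2.imread('pics/w4.png'); cv2.imwrite('pics/w4z.png',cv2.resize(a[0:260,150:500],None,fx=2.28,fy=2.28,interpolation=cv2.INTER_CUBIC))
E
```

```text
time_s: 6.43
eef_pos: [670.4, 120.5, 190.0]
ee_rot: [-0.703, 0.703, -0.079, 0.079]
force: [-0.7, 0.3, -2.5]
grip_width: 0.148
t 6.43 p [670.4 120.5 190. ] j [ 0.006  0.699  1.006 -0.     1.436 -1.34 ] F [-0.7  0.3 -2.5] M [-0.05 -0.01 -0.05] g 0.148
[[0.9749, -0.0002, 0.2225], [-0.2225, -0.0001, 0.9749], [-0.0002, -1.0, -0.0001]]
```

View pics/w4z.png

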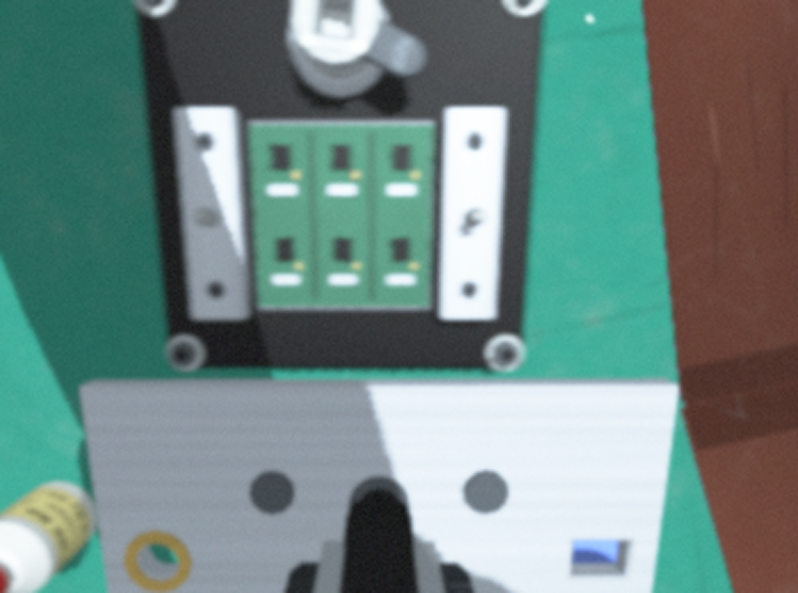

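```bash
python3 - <<'E'
from h import *
c=load('w4'); k=2.28
f=lambda u,v:(150+(u+.5)/k-.5,(v+.5)/k-.5)
Q={n:plane(c,f(*p),32)[0] for n,p in dict(l1=(204,141),l2=(216,290),r1=(475,141),r2=(469,290),lp=(206,216),rp=(470,216)).items()}
L=(Q['l1']+Q['l2'])/2;Rr=(Q['r1']+Q['r2'])/2
print({a:b.round(1) for a,b in Q.items()}); print('L',L,'R',Rr,'mid',(L+Rr)/2,'sep',np.linalg.norm(L-Rr)); d=Rr-L; print('yaw',np.degrees(np.arctan2(-d[0],d[1])))
d=Q['l1']-Q['l2']; print(np.degrees(np.arctan2(-d[1],-d[0])));d=Q['r1']-Q['r2']; print(np.degrees(np.arctan2(-d[1],-d[0])))
print('lock',plane(c,f(336,13),52))
p,R=pose()
for zt in (179,180,181,182):
  H=plane(c,f(158,561),zt)[0];S=plane(c,f(599,557),zt)[0]; print(zt,'hole',H,'slot',S,'sep',np.linalg.norm(H-S),'mid rel tool',R.T@((H+S)/2-p)); d=S-H; print(np.degrees(np.arctan2(-d[0],d[1])))
E
```

```text
{'l1': array([540. ,  75.4,  32. ]), 'l2': array([598.6,  62.6,  32. ]), 'r1': array([565. , 184.7,  32. ]), 'r2': array([623.5, 171.3,  32. ]), 'lp': array([568.2,  67.5,  32. ]), 'rp': array([593.3, 177.3,  32. ])}
L [569.32761764  69.00753716  32.        ] R [594.24540928 178.00193006  32.        ] mid [581.78651346 123.50473361  32.        ] sep 111.8064131556382
yaw -12.87739328078337
-12.290168750280408
-12.946358520650053
lock [[513.56929293 139.52605213  52.        ]]
179 hole [659.02898733  64.89012432 179.        ] slot [682.86544661 174.13105238 179.        ] sep 111.81125683428958 mid rel tool [ 0.56926424 10.32016183 -3.67431781]
-12.309054669274833
180 hole [658.62545707  65.3603734  180.        ] slot [682.3050936  173.88259305 180.        ] sep 111.0756379416755 mid rel tool [ 0.07311071  9.3209674  -3.67156523]
-12.309054669274836
181 hole [658.22192682  65.83062248 181.        ] slot [681.74474059 173.63413373 181.        ] sep 110.34001904906135 mid rel tool [-0.42304282  8.32177297 -3.66881265]
-12.309054669274786
182 hole [657.81839657  66.30087157 182.        ] slot [681.18438758 173.3856744  182.        ] sep 109.60440015644728 mid rel tool [-0.91919635  7.32257854 -3.66606006]
-12.309054669274849
```

```bash
python3 - <<'E'
from h import *
p,R=pose()
w=load('w4'); print('cam in tool', R.T@(-w['R'].T@w['t']-p)); print((R.T@w['R'].T).round(4), w['mtx'])
o=-w['R'].T@w['t']
k=2.28
f=lambda u,v:(150+(u+.5)/k-.5,(v+.5)/k-.5)
def m(uv,z): return R.T@(plane(w,f(*uv),z)[0]-p)
for n,a,z in [('l1',(204,141),32),('l2',(216,290),32),('r1',(475,141),32),('r2',(469,290),32),('h',(158,561),180),('s',(599,557),180),('studs',(271,491),180),('studs',(486,491),180)]: print(n,m(a,z))
print(proj(w,p+R@np.array([0,0,0])),proj(w,p+R@np.array([0,-17,0])))
E
```

```text
cam in tool [ -74.84417355 -141.5535683    -3.25593573]
[[ 0.0017  0.9553  0.2957]
 [ 0.0011 -0.2957  0.9553]
 [ 1.     -0.0013 -0.0015]] [[289.56801463   0.         315.85410641]
 [  0.         289.56801463 197.96175712]
 [  0.           0.           1.        ]]
l1 [-117.11328601  157.42224701  -75.84733088]
l2 [-57.12721504 157.32564654 -75.33223993]
r1 [-116.92806262  157.56021175   36.30235244]
r2 [-56.94026398 157.46276149  36.13042415]
h [  0.53157      9.25175622 -59.20744877]
s [-0.38534857  9.39017858 51.86431831]
studs [-18.22342884   9.31842886 -29.78694695]
studs [-18.13342176   9.38288643  22.61430199]
[[322.36299792 252.49493682]] [[323.07362474 269.08696084]]
```

```bash
python3 - <<'E'
from h import *
st(); c=cap('wrist','w5'); p,R=pose(); print('cam in tool', R.T@(-c['R'].T@c['t']-p)); st()
a=cv2.imread('pics/w5.png'); cv2.imwrite('pics/w5z.png',cv2.resize(a[0:260,150:500],None,fx=2.28,fy=2.28,interpolation=cv2.INTER_CUBIC))
E
```

```text
t 6.48 p [671.2 123.2 189.3] j [ 0.01   0.703  1.     0.002  1.439 -1.338] F [ 0.6  2.9 -2.9] M [ 0.21 -0.02  0.01] g 0.145
[[0.9752, -0.0013, 0.2212], [-0.2212, 0.0016, 0.9752], [-0.0016, -1.0, 0.0012]]
cam in tool [ -74.06866214 -141.28998631    0.87226341]
t 6.53 p [670.8 121.7 189.2] j [ 8.000e-03  7.010e-01  1.005e+00  1.000e-03  1.435e+00 -1.341e+00] F [ 0.5  0.7 -3.8] M [-0.03  0.05 -0.01] g 0.148
[[0.9754, 0.0002, 0.2203], [-0.2203, 0.0005, 0.9754], [0.0001, -1.0, 0.0006]]
```

View pics/w5z.png

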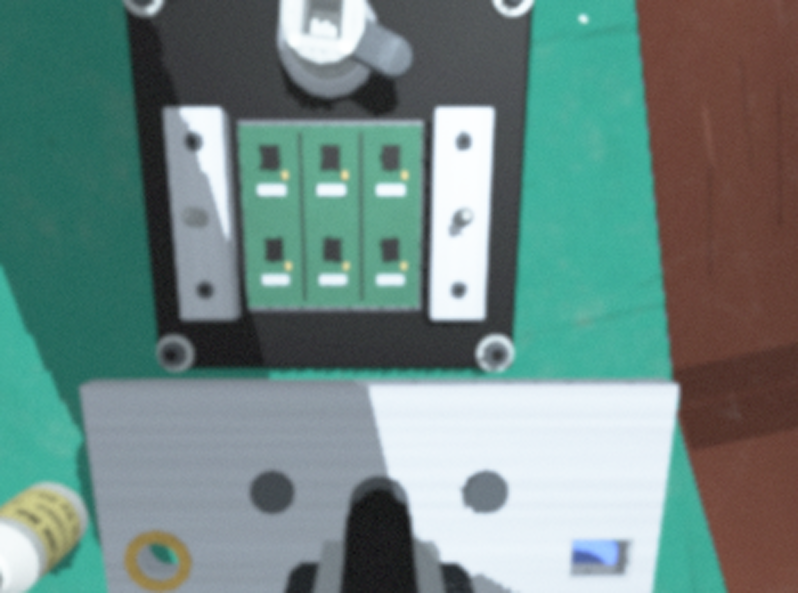

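```bash
python3 - <<'E'
from h import *
c=load('w5'); k=2.28
f=lambda u,v:(150+(u+.5)/k-.5,(v+.5)/k-.5)
Q={n:plane(c,f(*p),32)[0] for n,p in dict(l1=(193.5,141.5),l2=(205,290),r1=(463,141.5),r2=(459,290)).items()}
L=(Q['l1']+Q['l2'])/2;Rr=(Q['r1']+Q['r2'])/2
print({a:b.round(1) for a,b in Q.items()}); print('L',L,'R',Rr,'mid',(L+Rr)/2,'sep',np.linalg.norm(L-Rr)); d=Rr-L; print('yaw',np.degrees(np.arctan2(-d[0],d[1])))
print('lock',plane(c,f(324,15),52))
p=np.array([671.2,123.2,189.3]);R=np.array([[0.9752, -0.0013, 0.2212], [-0.2212, 0.0016, 0.9752], [-0.0016, -1.0, 0.0012]])
print('cam in tool', R.T@(-c['R'].T@c['t']-p))
for zt in (177.5,179,181):
  H=plane(c,f(158,561),zt)[0];S=plane(c,f(599,557),zt)[0]; print(zt,'hole',H,'slot',S,'sep',np.linalg.norm(H-S),'mid rel tool',R.T@((H+S)/2-p)); d=S-H; print(np.degrees(np.arctan2(-d[0],d[1])), [plane(c,f(*q),zt)[0].round(1) for q in((271,491),(486,491))])
E
```

```text
{'l1': array([540.1,  74.1,  32. ]), 'l2': array([598.3,  61. ,  32. ]), 'r1': array([564.8, 182.6,  32. ]), 'r2': array([623.1, 169.9,  32. ])}
L [569.20981649  67.51855881  32.        ] R [593.9172572 176.2583972  32.       ] mid [581.56353685 121.88847801  32.        ] sep 111.51147958899367
yaw -12.801180235115927
lock [[514.03348824 137.84265177  52.        ]]
cam in tool [ -74.38646406 -141.03720327   -0.67572918]
177.5 hole [660.25971024  67.27036897 177.5       ] slot [684.16445715 177.13735765 177.5       ] sep 112.43750320780761 mid rel tool [ 1.22620945 11.79709047 -0.76171958]
-12.275040896222844 [array([648.3, 100.5, 177.5]), array([660.1, 152.2, 177.5])]
179 hole [659.65589006  67.97165378 179.        ] slot [683.3262099  176.76120808 179.        ] sep 111.3348605209125 mid rel tool [ 0.48469742 10.29828792 -0.7608763 ]
-12.275040896222837 [array([647.8, 100.8, 179. ]), array([659.5, 152.1, 179. ])]
181 hole [658.85079649  68.90670019 181.        ] slot [682.20854691 176.25967532 181.        ] sep 109.86467027171904 mid rel tool [-0.50398529  8.29988453 -0.75975192]
-12.275040896222865 [array([647.2, 101.3, 181. ]), array([658.7, 151.9, 181. ])]
```

```bash
python3 - <<'E'
from h import *
st();plan([581.4,122.7,95],down(-12.8,0),8)
E
```

```text
t 6.53 p [670.8 121.7 189.2] j [ 8.000e-03  7.010e-01  1.005e+00  1.000e-03  1.435e+00 -1.341e+00] F [ 0.5  0.7 -3.8] M [-0.03  0.05 -0.01] g 0.148
[[0.9754, 0.0002, 0.2203], [-0.2203, 0.0005, 0.9754], [0.0001, -1.0, 0.0006]]
N 8 t [-10.93  11.77  -2.35] w [-0.0001  0.0002  0.    ]
```

```bash

python3 -m handwheel '[{"grip":5,"tx":-6,"ty":5,"tz":-1.2,"wx":0,"wy":0,"wz":0},{"grip":5,"tx":-12,"ty":10,"tz":-2.4,"wx":0,"wy":0.0016,"wz":0},{"grip":5,"tx":-15,"ty":15,"tz":-3.2,"wx":0,"wy":0,"wz":0},{"grip":5,"tx":-15,"ty":16,"tz":-3.2,"wx":0,"wy":0,"wz":0},{"grip":5,"tx":-15,"ty":16,"tz":-3.2,"wx":0,"wy":0,"wz":0},{"grip":5,"tx":-12,"ty":14,"tz":-2.6,"wx":0,"wy":0,"wz":0},{"grip":5,"tx":-8,"ty":11,"tz":-2,"wx":0,"wy":0,"wz":0},{"grip":5,"tx":-4.4,"ty":7.2,"tz":-1,"wx":0,"wy":0,"wz":0},{"grip":5,"tx":0,"ty":0,"tz":0,"wx":0,"wy":0,"wz":0},{"grip":5,"tx":0,"ty":0,"tz":0,"wx":0,"wy":0,"wz":0}]' 90
python3 - <<'E'
from h import *
st();plan([581.4,122.7,95],down(-12.8,0),1)
c=cap('wrist','w6');cap('scene','s6')
k=2.2
a=cv2.imread('pics/w6.png'); cv2.imwrite('pics/w6z.png',cv2.resize(a[130:400,140:500],None,fx=k,fy=k,interpolation=cv2.INTER_CUBIC))
a=cv2.imread('pics/s6.png'); cv2.imwrite('pics/s6z.png',cv2.resize(a[130:230,220:350],None,fx=6,fy=6,interpolation=cv2.INTER_CUBIC))
E
```

```text
time_s: 7.37
eef_pos: [581.7, 120.3, 97.4]
ee_rot: [-0.702, 0.703, -0.078, 0.081]
force: [0.2, 0.5, -2.0]
grip_width: 0.145
t 7.37 p [581.7 120.3  97.4] j [ 7.000e-03  5.890e-01  1.448e+00 -1.000e-03  1.101e+00 -1.337e+00] F [ 0.2  0.5 -2. ] M [ 0.01 -0.01  0.  ] g 0.145
[[0.9745, 0.004, 0.2244], [-0.2244, -0.0007, 0.9745], [0.004, -1.0, 0.0002]]
N 1 t [-0.83  2.42  2.27] w [-0.0002 -0.0029  0.004 ]
```

View pics/w6z.png

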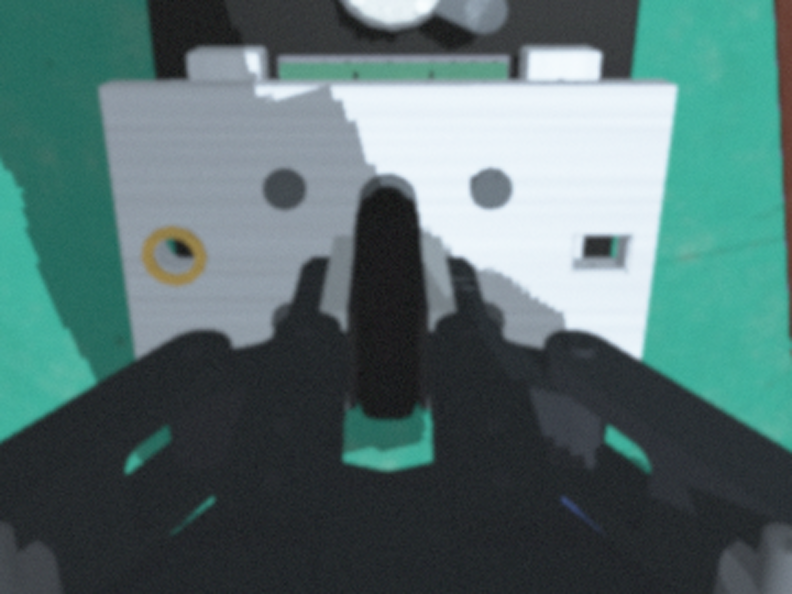

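View pics/s6z.png

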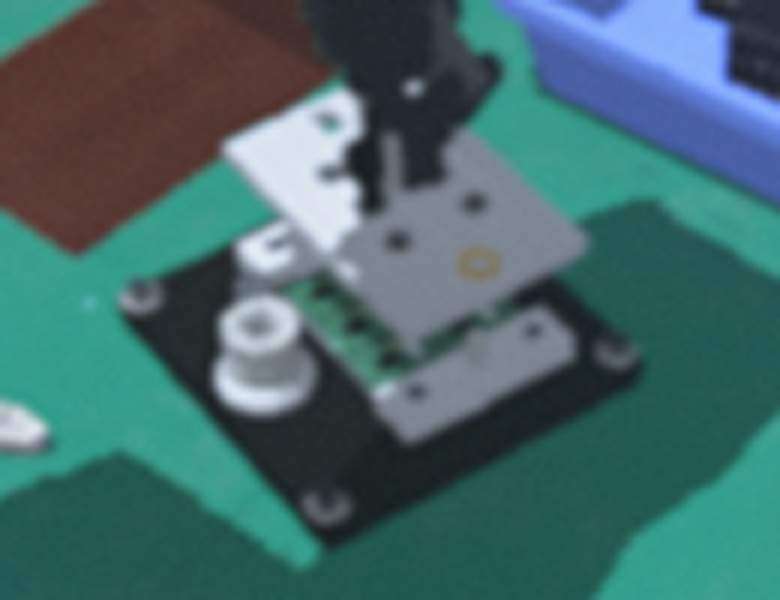

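```bash
python3 - <<'E'
from h import *
st();plan([581.4,122.7,80],down(-12.8,0),1)
c=load('w6');k=2.2;g=lambda u,v:(140+(u+.5)/k-.5,130+(v+.5)/k-.5)
for uv in((227,80),(561,80)): print('rail end near edge',plane(c,g(*uv),32))
E
```

```text
t 7.47 p [582.4 120.4  98.2] j [ 7.000e-03  5.890e-01  1.446e+00 -1.000e-03  1.101e+00 -1.337e+00] F [-0.3 -0.  -2.4] M [-0.02 -0.02  0.05] g 0.14
[[0.9745, 0.0058, 0.2244], [-0.2244, -0.0007, 0.9745], [0.0058, -1.0, 0.0006]]
N 1 t [-1.59 18.24  2.03] w [-0.0006 -0.0029  0.0058]
rail end near edge [[535.93436461  76.22483329  32.        ]]
rail end near edge [[560.54901095 182.88884583  32.        ]]
```

```bash

python3 -m handwheel '[{"grip":5,"tx":-0.5,"ty":5,"tz":0.7,"wx":0,"wy":-0.003,"wz":0.005},{"grip":5,"tx":-0.5,"ty":6,"tz":0.7,"wx":0,"wy":0,"wz":0},{"grip":5,"tx":-0.5,"ty":6,"tz":0.6,"wx":0,"wy":0,"wz":0},{"grip":5,"tx":0,"ty":0,"tz":0,"wx":0,"wy":0,"wz":0},{"grip":5,"tx":0,"ty":0,"tz":0,"wx":0,"wy":0,"wz":0},{"grip":5,"tx":0,"ty":0,"tz":0,"wx":0,"wy":0,"wz":0}]' 90
python3 - <<'E'
from h import *
st();plan([581.4,122.7,80],down(-12.8,0),1)
c=cap('wrist','w7');st()
k=2.2
a=cv2.imread('pics/w7.png'); cv2.imwrite('pics/w7z.png',cv2.resize(a[130:400,140:500],None,fx=k,fy=k,interpolation=cv2.INTER_CUBIC))
E
```

```text
time_s: 7.97
eef_pos: [580.7, 122.8, 80.7]
ee_rot: [0.703, -0.703, 0.079, -0.079]
force: [-0.2, -0.0, -1.9]
grip_width: 0.147
t 7.97 p [580.7 122.8  80.7] j [ 0.011  0.611  1.459  0.     1.071 -1.337] F [-0.2 -0.  -1.9] M [0.07 0.01 0.  ] g 0.147
[[0.9752, -0.0004, 0.2213], [-0.2213, 0.0003, 0.9752], [-0.0005, -1.0, 0.0002]]
N 1 t [0.72 0.68 0.03] w [-0.0002  0.0003 -0.0005]
t 8.02 p [580.7 122.8  80.8] j [ 0.011  0.611  1.459  0.     1.071 -1.337] F [ 0.4 -0.1 -3. ] M [ 0.01  0.02 -0.04] g 0.147
[[0.9752, -0.0002, 0.2213], [-0.2213, 0.0003, 0.9752], [-0.0002, -1.0, 0.0003]]
```

View pics/w7z.png

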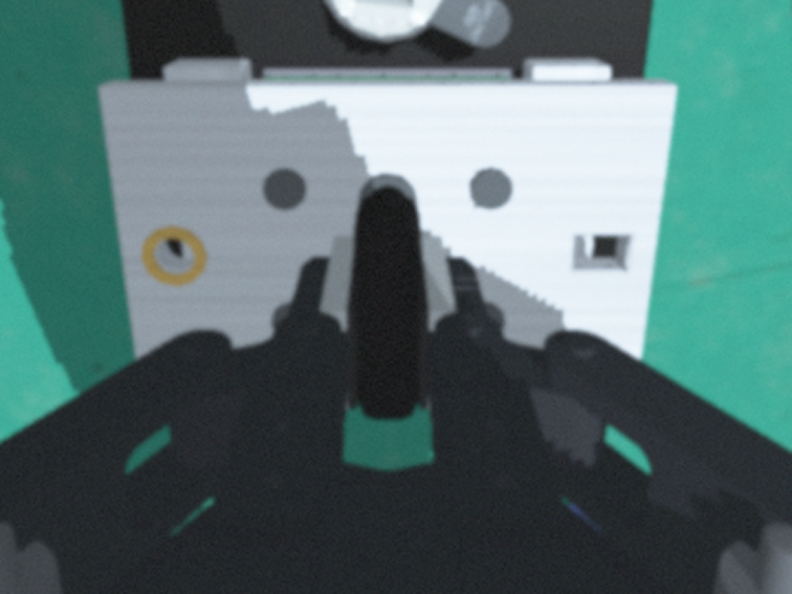

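```bash

python3 -m handwheel '[{"grip":5,"tx":0.7,"ty":3,"tz":0,"wx":0,"wy":0,"wz":0},{"grip":5,"tx":0,"ty":4,"tz":0,"wx":0,"wy":0,"wz":0},{"grip":5,"tx":0,"ty":4,"tz":0,"wx":0,"wy":0,"wz":0},{"grip":5,"tx":0,"ty":3,"tz":0,"wx":0,"wy":0,"wz":0},{"grip":5,"tx":0,"ty":2,"tz":0,"wx":0,"wy":0,"wz":0},{"grip":5,"tx":0,"ty":2,"tz":0,"wx":0,"wy":0,"wz":0},{"grip":5,"tx":0,"ty":0,"tz":0,"wx":0,"wy":0,"wz":0}]' 90
python3 - <<'E'
from h import *
st();plan([581.4,122.7,50],down(-12.8,0),1)
E
```

```text
time_s: 8.6
eef_pos: [581.1, 122.7, 62.2]
ee_rot: [0.703, -0.703, 0.079, -0.078]
force: [-0.3, -0.2, -2.6]
grip_width: 0.149
t 8.6 p [581.1 122.7  62.2] j [ 0.011  0.637  1.471  0.     1.036 -1.337] F [-0.3 -0.2 -2.6] M [-0.03  0.01  0.04] g 0.149
[[0.9752, -0.0013, 0.2213], [-0.2213, 0.0003, 0.9752], [-0.0013, -1.0, 0.0]]
N 1 t [ 0.35 12.19  0.1 ] w [-0.      0.0002 -0.0013]
```

```bash

python3 -m handwheel '[{"grip":5,"tx":0.2,"ty":2,"tz":0,"wx":0,"wy":0,"wz":-0.001},{"grip":5,"tx":0,"ty":2,"tz":0,"wx":0,"wy":0,"wz":0},{"grip":5,"tx":0,"ty":2,"tz":0,"wx":0,"wy":0,"wz":0},{"grip":5,"tx":0,"ty":2,"tz":0,"wx":0,"wy":0,"wz":0},{"grip":5,"tx":0,"ty":1.5,"tz":0,"wx":0,"wy":0,"wz":0},{"grip":5,"tx":0,"ty":0,"tz":0,"wx":0,"wy":0,"wz":0},{"grip":5,"tx":0,"ty":0,"tz":0,"wx":0,"wy":0,"wz":0}]' 90
python3 - <<'E'
from h import *
st()
E
```

```text
time_s: 9.18
eef_pos: [581.4, 122.6, 53.0]
ee_rot: [0.703, -0.703, 0.079, -0.079]
force: [-0.9, -0.5, -3.1]
grip_width: 0.149
t 9.18 p [581.4 122.6  53. ] j [ 0.011  0.649  1.477  0.     1.016 -1.337] F [-0.9 -0.5 -3.1] M [ 0.03  0.06 -0.01] g 0.149
[[0.9752, 0.0002, 0.2213], [-0.2213, 0.0001, 0.9752], [0.0001, -1.0, 0.0002]]
```

```bash

python3 -m handwheel '[{"grip":5,"tx":0,"ty":1,"tz":0,"wx":0,"wy":0,"wz":0},{"grip":5,"tx":0,"ty":1,"tz":0,"wx":0,"wy":0,"wz":0},{"grip":5,"tx":0,"ty":0.5,"tz":0,"wx":0,"wy":0,"wz":0},{"grip":5,"tx":0,"ty":0.5,"tz":0,"wx":0,"wy":0,"wz":0},{"grip":5,"tx":0,"ty":0,"tz":0,"wx":0,"wy":0,"wz":0}]' 90
python3 - <<'E'
from h import *
st()
E
```

```text
time_s: 9.6
eef_pos: [581.4, 122.6, 50.0]
ee_rot: [0.703, -0.703, 0.079, -0.079]
force: [-0.6, 0.3, -3.1]
grip_width: 0.144
t 9.6 p [581.4 122.6  50. ] j [ 0.011  0.653  1.478  0.     1.01  -1.337] F [-0.6  0.3 -3.1] M [-0.03  0.12 -0.02] g 0.144
[[0.9752, 0.0003, 0.2214], [-0.2214, 0.0001, 0.9752], [0.0003, -1.0, 0.0002]]
```

```bash

python3 -m handwheel '[{"grip":5,"tx":0,"ty":0.5,"tz":0,"wx":0,"wy":0,"wz":0},{"grip":5,"tx":0,"ty":0.5,"tz":0,"wx":0,"wy":0,"wz":0},{"grip":5,"tx":0,"ty":0,"tz":0,"wx":0,"wy":0,"wz":0}]' 90
python3 - <<'E'
from h import *
st()
E

```

```text
time_s: 9.85
eef_pos: [581.4, 122.6, 49.3]
ee_rot: [0.703, -0.703, 0.079, -0.079]
force: [-2.6, 0.3, 0.6]
grip_width: 0.145
t 9.85 p [581.4 122.6  49.3] j [ 0.011  0.654  1.479  0.     1.008 -1.337] F [-2.6  0.3  0.6] M [-0.06  0.36 -0.03] g 0.145
[[0.9752, 0.0003, 0.2214], [-0.2214, 0.0001, 0.9752], [0.0003, -1.0, 0.0002]]
```

```bash

python3 -m handwheel '[{"grip":5,"tx":0,"ty":0.5,"tz":0,"wx":0,"wy":0,"wz":0},{"grip":5,"tx":0,"ty":0.3,"tz":0,"wx":0,"wy":0,"wz":0},{"grip":5,"tx":0,"ty":0,"tz":0,"wx":0,"wy":0,"wz":0}]' 90
python3 - <<'E'
from h import *
st()
E

```

```text
time_s: 10.1
eef_pos: [581.5, 122.6, 49.3]
ee_rot: [0.703, -0.703, 0.078, -0.079]
force: [-5.8, -0.2, 8.2]
grip_width: 0.145
t 10.1 p [581.5 122.6  49.3] j [ 0.011  0.654  1.479 -0.     1.008 -1.337] F [-5.8 -0.2  8.2] M [-0.11  0.92 -0.01] g 0.145
[[0.9752, 0.0006, 0.2212], [-0.2212, -0.0, 0.9752], [0.0006, -1.0, 0.0001]]
```

```bash

python3 -m handwheel '[{"grip":5,"tx":-0.5,"ty":0,"tz":0,"wx":0,"wy":0,"wz":0},{"grip":5,"tx":0,"ty":0,"tz":0,"wx":0,"wy":0,"wz":0}]' 90
python3 -m handwheel '[{"grip":20,"tx":0,"ty":0,"tz":0,"wx":0,"wy":0,"wz":0},{"grip":30,"tx":0,"ty":0,"tz":0,"wx":0,"wy":0,"wz":0},{"grip":40,"tx":0,"ty":0,"tz":0,"wx":0,"wy":0,"wz":0},{"grip":40,"tx":0,"ty":0,"tz":0,"wx":0,"wy":0,"wz":0}]' 90
python3 - <<'E'
from h import *
st()
E

```

```text
time_s: 10.27
eef_pos: [581.5, 122.7, 49.3]
ee_rot: [0.703, -0.703, 0.078, -0.079]
force: [-2.3, -0.0, 5.6]
grip_width: 0.146
time_s: 10.6
eef_pos: [581.1, 122.7, 48.3]
ee_rot: [0.703, -0.703, 0.079, -0.079]
force: [0.0, 0.3, -0.1]
grip_width: 0.467
t 10.6 p [581.1 122.7  48.3] j [ 0.011  0.655  1.481  0.     1.005 -1.337] F [ 0.   0.3 -0.1] M [0.   0.02 0.06] g 0.467
[[0.9752, 0.0006, 0.2213], [-0.2213, 0.0001, 0.9752], [0.0006, -1.0, 0.0002]]
```

Released. I'll rise straight up 120 mm and look.

```bash

python3 -m handwheel '[{"grip":40,"tx":0,"ty":-6,"tz":0,"wx":0,"wy":0,"wz":0},{"grip":40,"tx":0,"ty":-14,"tz":0,"wx":0,"wy":0,"wz":0},{"grip":40,"tx":0,"ty":-20,"tz":0,"wx":0,"wy":0,"wz":0},{"grip":40,"tx":0,"ty":-20,"tz":0,"wx":0,"wy":0,"wz":0},{"grip":40,"tx":0,"ty":-20,"tz":0,"wx":0,"wy":0,"wz":0},{"grip":40,"tx":0,"ty":-20,"tz":0,"wx":0,"wy":0,"wz":0},{"grip":40,"tx":0,"ty":-10,"tz":0,"wx":0,"wy":0,"wz":0},{"grip":40,"tx":0,"ty":0,"tz":0,"wx":0,"wy":0,"wz":0},{"grip":40,"tx":0,"ty":0,"tz":0,"wx":0,"wy":0,"wz":0}]' 90
python3 - <<'E'
from h import *
st(); cap('wrist','w8');c=cap('scene','s8')
a=cv2.imread('pics/s8.png'); cv2.imwrite('pics/s8z.png',cv2.resize(a[130:230,220:350],None,fx=6,fy=6,interpolation=cv2.INTER_CUBIC))
E
```

```text
time_s: 11.35
eef_pos: [580.8, 122.7, 158.0]
ee_rot: [0.703, -0.703, 0.079, -0.079]
force: [0.1, 0.2, -0.0]
grip_width: 0.468
t 11.35 p [580.8 122.7 158. ] j [ 0.011  0.524  1.383  0.     1.234 -1.337] F [ 0.1  0.2 -0. ] M [ 0.02  0.01 -0.04] g 0.468
[[0.9752, 0.0002, 0.2214], [-0.2214, 0.0001, 0.9752], [0.0002, -1.0, 0.0002]]
```

View pics/w8.png

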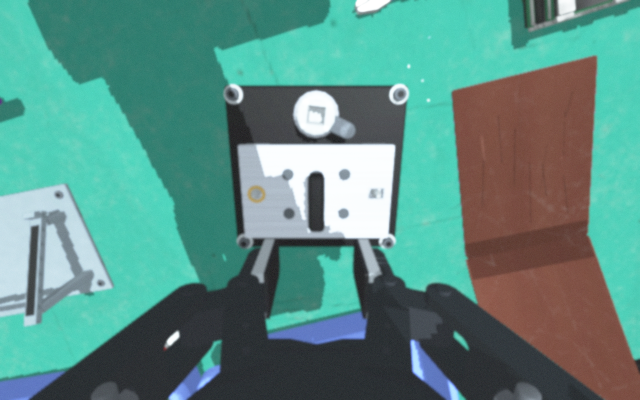

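View pics/s8z.png

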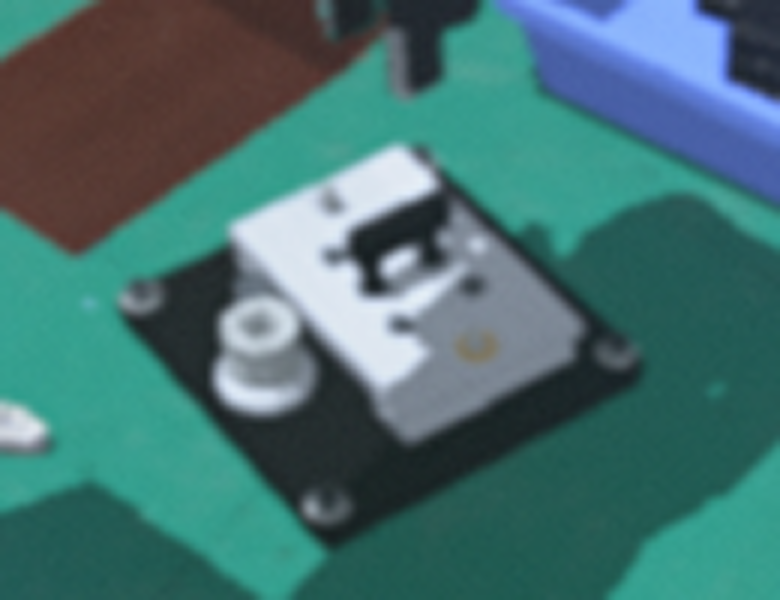

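The plate is seated with both pins through it (hole at about (257,193), slot at about (377,193)). Next I'll zoom on the lock socket at (316,114).

```bash
python3 - <<'E'
from h import *
a=cv2.imread('pics/w8.png'); cv2.imwrite('pics/w8z.png',cv2.resize(a[80:150,270:370],None,fx=8,fy=8,interpolation=cv2.INTER_CUBIC))
E
```

```text
(no output)
```

View pics/w8z.png

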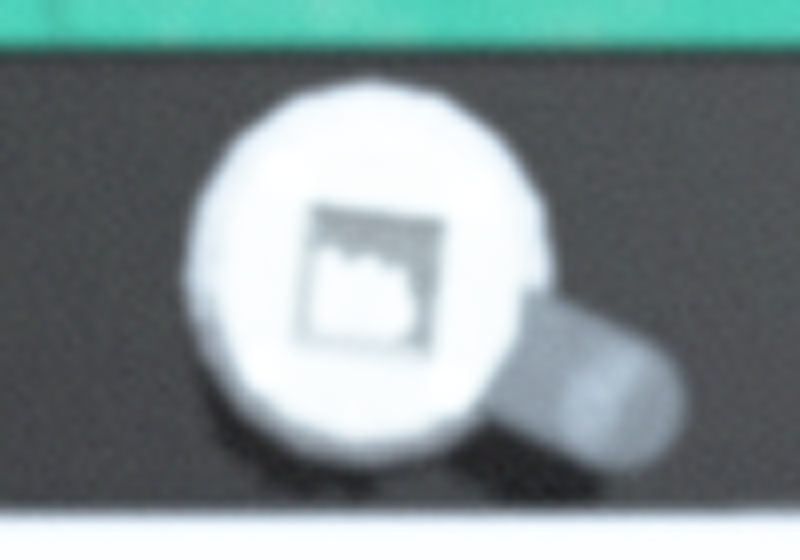

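```bash
python3 - <<'E'
from h import *
c=load('w8'); f=lambda u,v:(270+(u+.5)/8-.5,80+(v+.5)/8-.5)
print('socket',plane(c,f(370,279),52),'circle',plane(c,f(370,262),52))
X=plane(c,[f(*q) for q in((311,203),(444,218),(430,355),(295,340))],52); print(X.round(1))
for i in range(4):
    d=X[(i+1)%4]-X[i]; print(np.linalg.norm(d[:2]),(np.degrees(np.arctan2(d[1],d[0]))+45)%90-45)
k=lambda u,v:(u,v)
print('plate hole/slot', plane(c,[(256.7,193.5),(377,193.5)],40), 'mid/yaw')
# bottle, jar, cutters approx
t=load('top0'); print(plane(t,[(329,123)],100),plane(t,[(443,247)],53))
plan([541.7,-324.4,150],down(-92.3,0),20)
E
```

```text
socket [[512.42168943 137.58987167  52.        ]] circle [[510.79285071 137.96033346  52.        ]]
[[503.9 133.4  52. ]
 [508.3 146.3  52. ]
 [521.2 142.   52. ]
 [516.6 128.7  52. ]]
13.59357230826699 -18.94484111840933
13.579998884247379 -18.39465241403279
14.028350019319396 -18.958375681833132
13.579470602564397 -20.229200383977968
plate hole/slot [[569.43342008  68.15991508  40.        ]
 [594.29391871 177.43027142  40.        ]] mid/yaw
[[674.51846566 -60.97464379 100.        ]] [[ 400.01221876 -317.29154918   53.        ]]
N 20 t [ 17.4    0.34 -17.02] w [ 0.0001  0.0694 -0.0001]
```

```bash

python3 -m handwheel '[{"grip":50,"tx":10,"ty":0,"tz":-10,"wx":0,"wy":0.04,"wz":0},{"grip":50,"tx":17.4,"ty":0,"tz":-17,"wx":0,"wy":0.07,"wz":0},{"grip":50,"tx":17.4,"ty":0,"tz":-17,"wx":0,"wy":0.07,"wz":0},{"grip":50,"tx":17.4,"ty":0,"tz":-17,"wx":0,"wy":0.07,"wz":0},{"grip":50,"tx":17.4,"ty":0,"tz":-17,"wx":0,"wy":0.07,"wz":0},{"grip":50,"tx":17.4,"ty":0,"tz":-17,"wx":0,"wy":0.07,"wz":0},{"grip":50,"tx":17.4,"ty":0,"tz":-17,"wx":0,"wy":0.07,"wz":0},{"grip":50,"tx":17.4,"ty":0,"tz":-17,"wx":0,"wy":0.07,"wz":0},{"grip":50,"tx":17.4,"ty":0,"tz":-17,"wx":0,"wy":0.07,"wz":0},{"grip":50,"tx":17.4,"ty":0,"tz":-17,"wx":0,"wy":0.07,"wz":0}]' 90
python3 - <<'E'
from h import *
st();plan([541.7,-324.4,150],down(-92.3,0),10)
plan([541.7,-324.4,150],down(-92.3,0),9)
E
```

```text
time_s: 12.28
eef_pos: [642.5, -99.7, 157.0]
ee_rot: [-0.637, 0.637, -0.308, 0.307]
force: [-0.5, 0.0, 0.1]
grip_width: 0.583
t 12.28 p [642.5 -99.7 157. ] j [-0.334  0.649  1.178  0.     1.316 -1.006] F [-0.5  0.   0.1] M [-0.02  0.04 -0.06] g 0.583
[[0.6228, -0.0012, 0.7824], [-0.7824, 0.0005, 0.6228], [-0.0012, -1.0, -0.0006]]
N 10 t [ 18.     0.7  -17.57] w [ 0.0001  0.0712 -0.0001]
N 9 t [ 19.92   0.78 -19.6 ] w [ 0.0001  0.0792 -0.0001]
```

```bash

python3 -m handwheel '[{"grip":50,"tx":20,"ty":1,"tz":-19.6,"wx":0,"wy":0.079,"wz":0},{"grip":50,"tx":20,"ty":1,"tz":-19.6,"wx":0,"wy":0.079,"wz":0},{"grip":50,"tx":20,"ty":1,"tz":-19.6,"wx":0,"wy":0.079,"wz":0},{"grip":50,"tx":20,"ty":1,"tz":-19.6,"wx":0,"wy":0.079,"wz":0},{"grip":50,"tx":20,"ty":1,"tz":-19.6,"wx":0,"wy":0.079,"wz":0},{"grip":50,"tx":20,"ty":1,"tz":-19.6,"wx":0,"wy":0.079,"wz":0},{"grip":50,"tx":20,"ty":1,"tz":-19.6,"wx":0,"wy":0.079,"wz":0},{"grip":50,"tx":20,"ty":1,"tz":-19.6,"wx":0,"wy":0.079,"wz":0},{"grip":50,"tx":20,"ty":0,"tz":-19.6,"wx":0,"wy":0.079,"wz":0}]' 90
python3 -m handwheel '[{"grip":50,"tx":0,"ty":0,"tz":0,"wx":0,"wy":0,"wz":0},{"grip":50,"tx":0,"ty":0,"tz":0,"wx":0,"wy":0,"wz":0},{"grip":50,"tx":0,"ty":0,"tz":0,"wx":0,"wy":0,"wz":0}]' 90
python3 - <<'E'
from h import *
st();plan([541.7,-324.4,150],down(-92.3,0),1); c=cap('wrist','w9'); print(proj(c,[541.7,-324.4,70]),proj(c,[541.7,-324.4,31]))
E
```

```text
time_s: 13.03
eef_pos: [542.0, -325.5, 148.8]
ee_rot: [0.49, -0.49, 0.51, -0.509]
force: [0.2, -1.5, -0.4]
grip_width: 0.583
time_s: 13.28
eef_pos: [543.4, -323.7, 149.7]
ee_rot: [0.492, -0.491, 0.509, -0.508]
force: [0.6, -0.3, 0.2]
grip_width: 0.584
t 13.28 p [ 543.4 -323.7  149.7] j [-7.220e-01  6.160e-01  1.254e+00  1.000e-03  1.272e+00 -6.890e-01] F [ 0.6 -0.3  0.2] M [-0.03 -0.06  0.01] g 0.584
[[-0.0333, -0.0002, 0.9994], [-0.9994, 0.0009, -0.0333], [-0.0009, -1.0, -0.0002]]
N 1 t [ 0.8  -0.34 -1.66] w [ 0.0003  0.0068 -0.0009]
[[313.16025955 206.58634402]] [[313.53363911 193.14666339]]
```

View pics/w9.png

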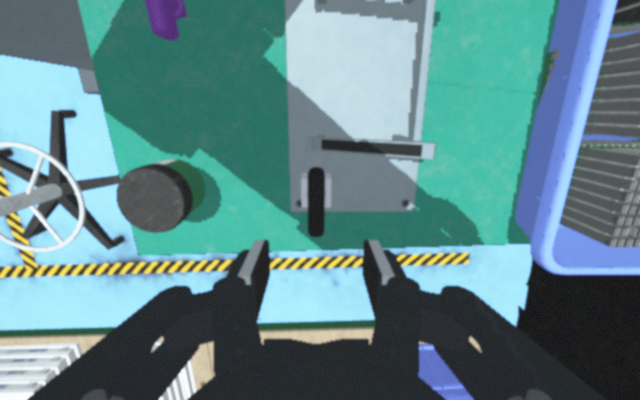

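```bash
python3 - <<'E'
from h import *
c=load('w9')
a=cv2.imread('pics/w9.png'); cv2.imwrite('pics/w9z.png',cv2.resize(a[155:245,270:370],None,fx=6.5,fy=6.5,interpolation=cv2.INTER_CUBIC))
g=cv2.cvtColor(a,cv2.COLOR_BGR2GRAY); m=np.zeros_like(g); m[160:245,295:335]=(g[160:245,295:335]<50)*255
cs,_=cv2.findContours(m,cv2.RETR_EXTERNAL,cv2.CHAIN_APPROX_NONE);k=max(cs,key=cv2.contourArea); r=cv2.minAreaRect(k); print(r); b=cv2.boxPoints(r); P=plane(c,b,70); print(P.round(1),P.mean(0))
for i in range(4):
    d=P[(i+1)%4]-P[i]; print(np.linalg.norm(d),np.degrees(np.arctan2(d[1],d[0])))
E
```

```text
((315.9999694824219, 201.49996948242188), (66.99998474121094, 13.999998092651367), 90.0)
[[ 539.6 -292.8   70. ]
 [ 550.4 -293.2   70. ]
 [ 549.  -349.5   70. ]
 [ 537.3 -349.2   70. ]] [ 544.09435534 -321.18576541   70.        ]
10.818601032001752 -1.9353548641844907
56.36663839834457 -91.52130409497131
11.61755106854878 178.06525875404202
56.3666514385876 87.66656935532892
```

View pics/w9z.png

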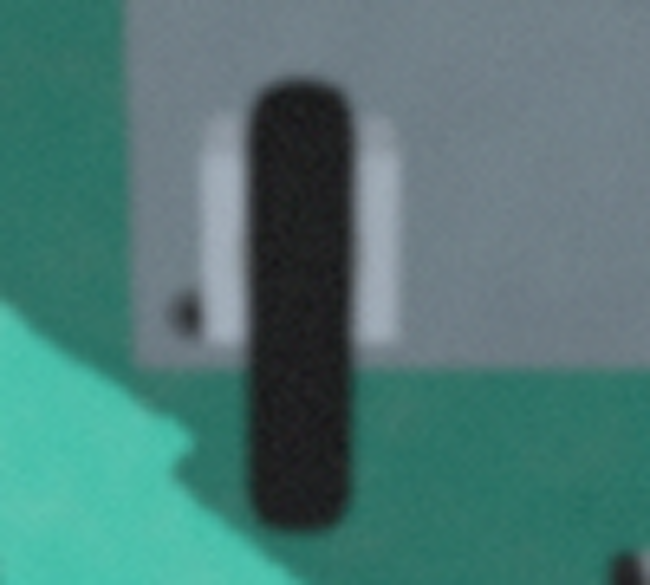

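```bash
python3 - <<'E'
from h import *
c=load('w9'); f=lambda u,v:(270+(u+.5)/6.5-.5,155+(v+.5)/6.5-.5)
print('block corners',plane(c,[f(205,150),f(400,150),f(400,343),f(205,343)],31).round(1), plane(c,f(302.5,246),31))
for z in (46,70): print(z,plane(c,[f(300,80),f(300,525)],z).round(1))
print('base edge/corner',plane(c,f(135,365),5))
t=load('top0'); g=lambda u,v:(350+(u+.5)/6-.5,130+(v+.5)/6-.5); print('top bar ends',plane(t,[g(483,322),g(651,322)],70).round(1)); print('top block',plane(t,[g(543,360)],31))
E
```

```text
block corners [[ 530.8 -309.2   31. ]
 [ 558.4 -310.1   31. ]
 [ 557.8 -339.    31. ]
 [ 529.4 -338.    31. ]] [[ 544.13194196 -323.77945664   31.        ]]
46 [[ 544.7 -296.8   46. ]
 [ 542.5 -360.5   46. ]]
70 [[ 544.9 -292.1   70. ]
 [ 542.9 -349.7   70. ]]
base edge/corner [[ 516.29179345 -350.20382201    5.        ]]
top bar ends [[ 542.9 -289.2   70. ]
 [ 542.6 -352.8   70. ]]
top block [[ 533.39035627 -323.1836291    31.        ]]
```

```bash
python3 - <<'E'
from h import *
st();plan([544.0,-322.7,90],down(-91.8,0),1); plan([544.0,-322.7,40],down(-91.8,0),1)
E
```

```text
t 13.33 p [ 543.7 -323.2  149.8] j [-7.210e-01  6.160e-01  1.254e+00  1.000e-03  1.272e+00 -6.890e-01] F [ 0.7 -0.4  0.5] M [ 0.    0.   -0.03] g 0.584
[[-0.0325, -0.0001, 0.9995], [-0.9995, 0.0007, -0.0325], [-0.0007, -1.0, -0.0001]]
N 1 t [-0.48 59.79  0.3 ] w [ 0.0001 -0.001  -0.0007]
N 1 t [ -0.45 109.79   0.3 ] w [ 0.0001 -0.001  -0.0007]
```

```bash

python3 -m handwheel '[{"grip":40,"tx":-0.5,"ty":10,"tz":0.3,"wx":0,"wy":0,"wz":0},{"grip":40,"tx":0,"ty":16,"tz":0,"wx":0,"wy":0,"wz":0},{"grip":40,"tx":0,"ty":18,"tz":0,"wx":0,"wy":0,"wz":0},{"grip":40,"tx":0,"ty":18,"tz":0,"wx":0,"wy":0,"wz":0},{"grip":40,"tx":0,"ty":16,"tz":0,"wx":0,"wy":0,"wz":0},{"grip":40,"tx":0,"ty":14,"tz":0,"wx":0,"wy":0,"wz":0},{"grip":40,"tx":0,"ty":10,"tz":0,"wx":0,"wy":0,"wz":0},{"grip":40,"tx":0,"ty":8,"tz":0,"wx":0,"wy":0,"wz":0},{"grip":40,"tx":0,"ty":0,"tz":0,"wx":0,"wy":0,"wz":0},{"grip":40,"tx":0,"ty":0,"tz":0,"wx":0,"wy":0,"wz":0}]' 60
python3 - <<'E'
from h import *
st(); cap('wrist','w10')
E
```

```text
time_s: 14.17
eef_pos: [543.9, -323.0, 40.2]
ee_rot: [-0.492, 0.492, -0.508, 0.508]
force: [0.3, 0.3, -0.2]
grip_width: 0.471
t 14.17 p [ 543.9 -323.    40.2] j [-0.721  0.738  1.349  0.     1.054 -0.688] F [ 0.3  0.3 -0.2] M [-0.03 -0.01 -0.03] g 0.471
[[-0.0329, 0.0003, 0.9995], [-0.9995, 0.0001, -0.0329], [-0.0001, -1.0, 0.0003]]
```

View pics/w10.png

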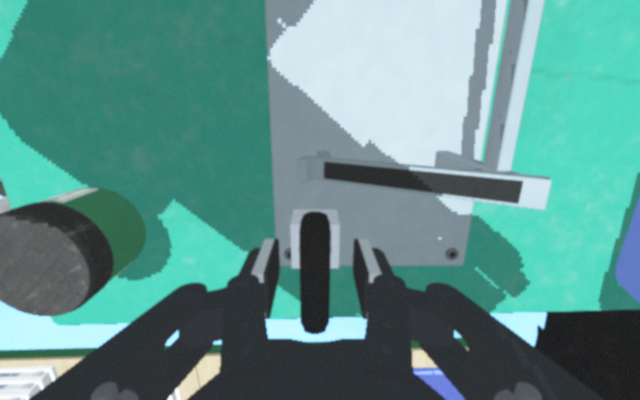

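The bar at x≈316 is centred between the pads (277 and 356). I'll close on it.

```bash

python3 -m handwheel '[{"grip":15,"tx":0,"ty":0,"tz":0,"wx":0,"wy":0,"wz":0},{"grip":5,"tx":0,"ty":0,"tz":0,"wx":0,"wy":0,"wz":0},{"grip":5,"tx":0,"ty":0,"tz":0,"wx":0,"wy":0,"wz":0},{"grip":5,"tx":0,"ty":0,"tz":0,"wx":0,"wy":0,"wz":0},{"grip":5,"tx":0,"ty":0,"tz":0,"wx":0,"wy":0,"wz":0}]' 100
python3 - <<'E'
from h import *
st()
E
```

```text
time_s: 14.63
eef_pos: [544.0, -323.5, 41.3]
ee_rot: [-0.492, 0.491, -0.508, 0.509]
force: [-0.0, 0.7, 5.3]
grip_width: 0.148
t 14.63 p [ 544.  -323.5   41.3] j [-0.721  0.737  1.349  0.     1.054 -0.688] F [-0.   0.7  5.3] M [ 0.09  0.12 -0.  ] g 0.148
[[-0.0333, 0.0015, 0.9994], [-0.9994, -0.0009, -0.0333], [0.0009, -1.0, 0.0016]]
```

```bash

python3 -m handwheel '[{"grip":5,"tx":0,"ty":-3,"tz":0,"wx":0,"wy":0,"wz":0},{"grip":5,"tx":0,"ty":-5,"tz":0,"wx":0,"wy":0,"wz":0},{"grip":5,"tx":0,"ty":-8,"tz":0,"wx":0,"wy":0,"wz":0},{"grip":5,"tx":0,"ty":-12,"tz":0,"wx":0,"wy":0,"wz":0},{"grip":5,"tx":0,"ty":-18,"tz":0,"wx":0,"wy":0,"wz":0},{"grip":5,"tx":0,"ty":-22,"tz":0,"wx":0,"wy":0,"wz":0},{"grip":5,"tx":0,"ty":-22,"tz":0,"wx":0,"wy":0,"wz":0},{"grip":5,"tx":0,"ty":-14,"tz":0,"wx":0,"wy":0,"wz":0},{"grip":5,"tx":0,"ty":-6,"tz":0,"wx":0,"wy":0,"wz":0},{"grip":5,"tx":0,"ty":0,"tz":0,"wx":0,"wy":0,"wz":0}]' 100
python3 - <<'E'
from h import *
st(); cap('wrist','w11'); c=cap('scene','s11')
a=cv2.imread('pics/s11.png'); cv2.imwrite('pics/s11z.png',cv2.resize(a[190:310,360:480],None,fx=5,fy=5,interpolation=cv2.INTER_CUBIC))
plan([513.2,137.5,120],down(-108.9,0),20)
E
```

```text
time_s: 15.47
eef_pos: [544.1, -323.6, 152.4]
ee_rot: [-0.492, 0.491, -0.507, 0.509]
force: [-0.4, -0.5, -0.9]
grip_width: 0.143
t 15.47 p [ 544.1 -323.6  152.4] j [-0.721  0.613  1.253  0.     1.273 -0.688] F [-0.4 -0.5 -0.9] M [ 0.01  0.03 -0.01] g 0.143
[[-0.0333, 0.0028, 0.9994], [-0.9994, -0.0021, -0.0333], [0.002, -1.0, 0.0029]]
N 20 t [-22.5    1.49  -5.5 ] w [ 0.      0.0148 -0.    ]
```

View pics/w11.png

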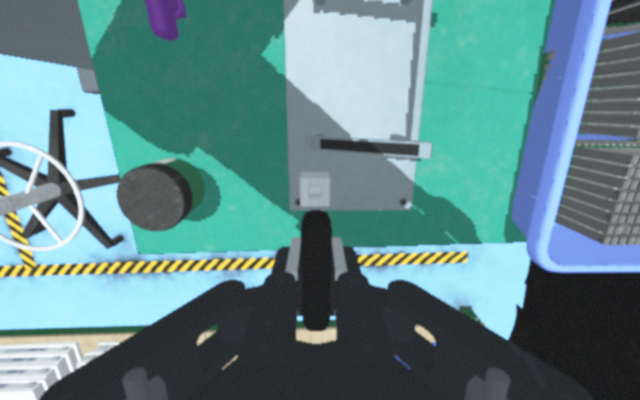

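View pics/s11z.png

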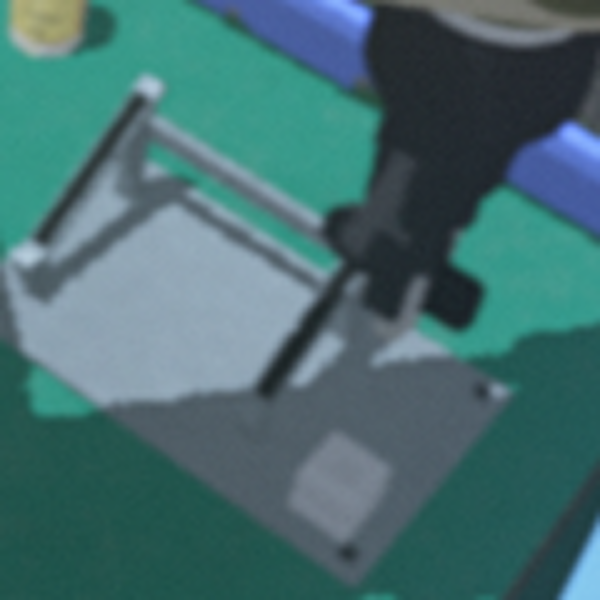

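```bash
python3 - <<'E'
from h import *
a=cv2.imread('pics/w11.png'); cv2.imwrite('pics/w11z.png',cv2.resize(a[165:345,260:370],None,fx=5,fy=5,interpolation=cv2.INTER_CUBIC)[:, :])
E
python3 - <<'E'
import cv2
a=cv2.imread('pics/w11.png'); cv2.imwrite('pics/w11y.png',cv2.resize(a[165:215,285:345],None,fx=10,fy=10,interpolation=cv2.INTER_CUBIC))
E
```

```text
(no output)
```

View pics/w11y.png

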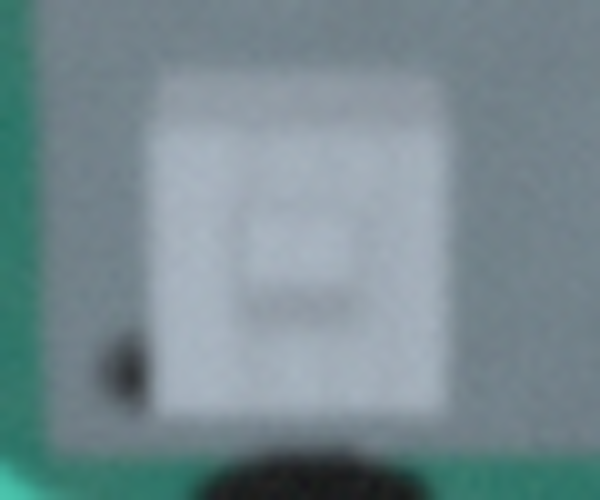

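```bash
python3 - <<'E'
from h import *
c=load('w11'); f=lambda u,v:(285+(u+.5)/10-.5,165+(v+.5)/10-.5)
H=plane(c,f(298,265.5),31)[0]; print(H)
R=np.array([[-0.0333, 0.0028, 0.9994], [-0.9994, -0.0021, -0.0333], [0.002, -1.0, 0.0029]])
g=np.array([544,-323.5,41.3]); print('key axis in tool at grasp', R.T@(np.r_[H[:2],16]-g))
P=plane(c,[f(150,120),f(447,120),f(450,412),f(150,412)],31);d=P[2]-P[1];print(np.degrees(np.arctan2(d[1],d[0]))); d=P[3]-P[2];print(np.degrees(np.arctan2(d[1],d[0])))
# bar ends at top z
p,_=pose(); print(p, 'bar', plane(c,[(315.5,211),(315.5,329)],p[2]+28.7))
E
```

```text
[ 543.55072496 -323.45757788   31.        ]
key axis in tool at grasp [-0.07803581 25.29865294 -0.52378814]
-90.57496147015972
178.00713869056625
[ 543.35311786 -322.98488678  149.68636845] bar [[ 545.49112897 -290.36232611  178.38636845]
 [ 543.42788306 -350.80739809  178.38636845]]
```

```bash
python3 - <<'E'
from h import *
st()
plan([513.0,138.1,115],down(-108.9,0),18)
E
```

```text
t 15.57 p [ 543.4 -323.   149.7] j [-0.721  0.615  1.256  0.     1.272 -0.688] F [-0.2  0.1 -1.4] M [-0.01 -0.02  0.05] g 0.15
[[-0.0334, -0.0004, 0.9994], [-0.9994, 0.0008, -0.0334], [-0.0008, -1.0, -0.0005]]
N 18 t [-25.03   1.94  -6.1 ] w [ 0.      0.0165 -0.    ]
```

```bash

python3 -m handwheel '[{"grip":5,"tx":-12,"ty":0,"tz":-3,"wx":0,"wy":0.008,"wz":0},{"grip":5,"tx":-20,"ty":1,"tz":-5,"wx":0,"wy":0.0165,"wz":0},{"grip":5,"tx":-26,"ty":1,"tz":-6.2,"wx":0,"wy":0.0165,"wz":0},{"grip":5,"tx":-26,"ty":1,"tz":-6.2,"wx":0,"wy":0.0165,"wz":0},{"grip":5,"tx":-26,"ty":1,"tz":-6.2,"wx":0,"wy":0.0165,"wz":0},{"grip":5,"tx":-26,"ty":1,"tz":-6.2,"wx":0,"wy":0.0165,"wz":0},{"grip":5,"tx":-26,"ty":1,"tz":-6.2,"wx":0,"wy":0.0165,"wz":0},{"grip":5,"tx":-26,"ty":1,"tz":-6.2,"wx":0,"wy":0.0165,"wz":0},{"grip":5,"tx":-26,"ty":1,"tz":-6.2,"wx":0,"wy":0.0165,"wz":0},{"grip":5,"tx":-26,"ty":1,"tz":-6.2,"wx":0,"wy":0.0165,"wz":0}]' 100
python3 - <<'E'
from h import *
st()
plan([513.0,138.1,115],down(-108.9,0),8);plan([513.0,138.1,115],down(-108.9,0),10)
E
```

```text
time_s: 16.4
eef_pos: [510.7, -77.3, 140.2]
ee_rot: [0.45, -0.45, 0.546, -0.545]
force: [0.4, 0.0, -1.0]
grip_width: 0.149
t 16.4 p [510.7 -77.3 140.2] j [-0.377  0.387  1.647  0.     1.11  -0.187] F [ 0.4  0.  -1. ] M [-0.01 -0.   -0.02] g 0.149
[[-0.1897, -0.0017, 0.9818], [-0.9818, 0.0009, -0.1897], [-0.0005, -1.0, -0.0019]]
N 8 t [-26.17   3.16  -6.43] w [ 0.0002  0.0174 -0.0001]
N 10 t [-20.93   2.53  -5.18] w [ 0.0002  0.0139 -0.    ]
```

```bash

python3 -m handwheel '[{"grip":5,"tx":-26,"ty":3,"tz":-6.4,"wx":0,"wy":0.017,"wz":0},{"grip":5,"tx":-26,"ty":3,"tz":-6.4,"wx":0,"wy":0.017,"wz":0},{"grip":5,"tx":-26,"ty":3,"tz":-6.4,"wx":0,"wy":0.017,"wz":0},{"grip":5,"tx":-26,"ty":3,"tz":-6.4,"wx":0,"wy":0.017,"wz":0},{"grip":5,"tx":-26,"ty":3,"tz":-6.4,"wx":0,"wy":0.017,"wz":0},{"grip":5,"tx":-26,"ty":3,"tz":-6.4,"wx":0,"wy":0.017,"wz":0},{"grip":5,"tx":-24,"ty":3,"tz":-6,"wx":0,"wy":0.017,"wz":0},{"grip":5,"tx":-15,"ty":2,"tz":-3.6,"wx":0,"wy":0.012,"wz":0},{"grip":5,"tx":-8,"ty":2,"tz":-2,"wx":0,"wy":0.007,"wz":0},{"grip":5,"tx":0,"ty":0,"tz":0,"wx":0,"wy":0,"wz":0}]' 100
python3 - <<'E'
from h import *
st()
plan([513.0,138.1,115],down(-108.9,0),1)
E
```

```text
time_s: 17.23
eef_pos: [512.4, 131.2, 115.1]
ee_rot: [0.412, -0.413, 0.575, -0.574]
force: [-0.6, -0.7, -1.2]
grip_width: 0.148
t 17.23 p [512.4 131.2 115.1] j [0.029 0.443 1.636 0.    1.065 0.355] F [-0.6 -0.7 -1.2] M [ 0.02 -0.02  0.03] g 0.148
[[-0.3205, -0.0019, 0.9472], [-0.9472, 0.0002, -0.3205], [0.0004, -1.0, -0.0018]]
N 1 t [-6.68  0.12 -1.64] w [0.0018 0.0036 0.0005]
```

```bash

python3 -m handwheel '[{"grip":5,"tx":-3.4,"ty":5,"tz":-0.8,"wx":0.002,"wy":0.004,"wz":0},{"grip":5,"tx":-3.4,"ty":8,"tz":-0.8,"wx":0,"wy":0,"wz":0},{"grip":5,"tx":0,"ty":8,"tz":0,"wx":0,"wy":0,"wz":0},{"grip":5,"tx":0,"ty":5,"tz":0,"wx":0,"wy":0,"wz":0},{"grip":5,"tx":0,"ty":0,"tz":0,"wx":0,"wy":0,"wz":0},{"grip":5,"tx":0,"ty":0,"tz":0,"wx":0,"wy":0,"wz":0}]' 100
python3 - <<'E'
from h import *
st()
plan([513.0,138.1,80],down(-108.9,0),1)
cap('wrist','w12');cap('scene','s12')
a=cv2.imread('pics/s12.png'); cv2.imwrite('pics/s12z.png',cv2.resize(a[130:230,220:350],None,fx=6,fy=6,interpolation=cv2.INTER_CUBIC))
E
```

```text
time_s: 17.73
eef_pos: [513.7, 136.7, 89.9]
ee_rot: [-0.411, 0.41, -0.575, 0.576]
force: [-0.3, 0.9, -0.8]
grip_width: 0.146
t 17.73 p [513.7 136.7  89.9] j [ 4.000e-02  4.810e-01  1.653e+00 -1.000e-03  1.006e+00  3.730e-01] F [-0.3  0.9 -0.8] M [0.02 0.02 0.01] g 0.146
[[-0.3263, 0.0015, 0.9453], [-0.9453, -0.0006, -0.3263], [0.0001, -1.0, 0.0016]]
N 1 t [-1.05  9.94 -1.16] w [-0.0016 -0.0025  0.0001]
```

View pics/s12z.png

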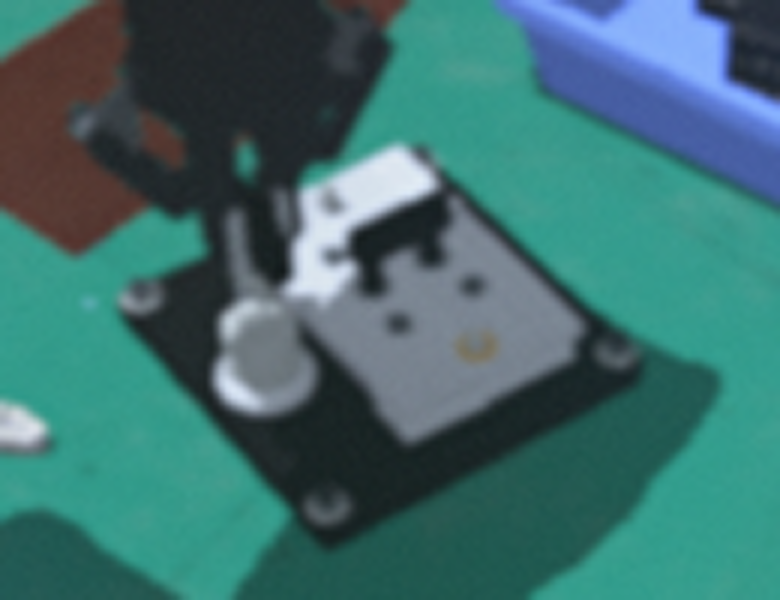

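View pics/w12.png

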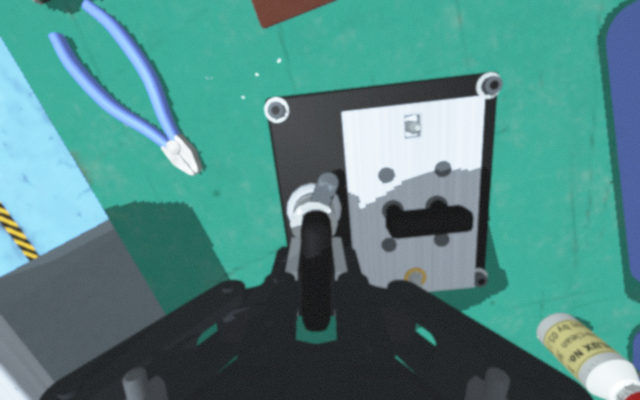

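```bash

python3 -m handwheel '[{"grip":5,"tx":-0.5,"ty":2,"tz":-0.5,"wx":0,"wy":-0.002,"wz":0},{"grip":5,"tx":-0.3,"ty":2,"tz":-0.4,"wx":0,"wy":0,"wz":0},{"grip":5,"tx":0,"ty":3,"tz":0,"wx":0,"wy":0,"wz":0},{"grip":5,"tx":0,"ty":0,"tz":0,"wx":0,"wy":0,"wz":0},{"grip":5,"tx":0,"ty":0,"tz":0,"wx":0,"wy":0,"wz":0}]' 100
python3 - <<'E'
from h import *
st()
plan([513.0,138.1,78],down(-108.9,0),1)
c=load('w12'); 
# check via wrist: corner screws & slot
print(plane(c,[(276.5,110),(488.5,86),(479.5,278)],18).round(1)); d=load('w8'); print(plane(d,[(399.5,94.5),(388,241),(245,241),(233,94.5)],18).round(1))
E
```

```text
time_s: 18.25
eef_pos: [513.2, 138.2, 83.1]
ee_rot: [-0.412, 0.411, -0.575, 0.576]
force: [0.7, 0.6, -0.5]
grip_width: 0.146
t 18.25 p [513.2 138.2  83.1] j [ 4.300e-02  4.900e-01  1.659e+00 -1.000e-03  9.900e-01  3.730e-01] F [ 0.7  0.6 -0.5] M [ 0.    0.01 -0.03] g 0.146
[[-0.3239, 0.0019, 0.9461], [-0.9461, -0.0006, -0.3239], [-0.0001, -1.0, 0.002]]
N 1 t [ 0.12  5.14 -0.15] w [-0.002   0.0001 -0.0001]
[[512.4 215.2  18. ]
 [656.1 182.2  18. ]
 [624.6  33.2  18. ]]
[[512.9 216.   18. ]
 [656.3 183.7  18. ]
 [622.5  35.3  18. ]
 [479.1  67.5  18. ]]
```

```bash

python3 -m handwheel '[{"grip":5,"tx":0,"ty":2.5,"tz":-0.1,"wx":-0.002,"wy":0,"wz":0},{"grip":5,"tx":0,"ty":2.5,"tz":0,"wx":0,"wy":0,"wz":0},{"grip":5,"tx":0,"ty":2,"tz":0,"wx":0,"wy":0,"wz":0},{"grip":5,"tx":0,"ty":1.5,"tz":0,"wx":0,"wy":0,"wz":0},{"grip":5,"tx":0,"ty":1,"tz":0,"wx":0,"wy":0,"wz":0},{"grip":5,"tx":0,"ty":0,"tz":0,"wx":0,"wy":0,"wz":0}]' 100
python3 - <<'E'
from h import *
st()
E
```

```text
time_s: 18.75
eef_pos: [513.1, 138.2, 73.5]
ee_rot: [0.411, -0.411, 0.575, -0.575]
force: [-0.3, 0.3, -1.6]
grip_width: 0.147
t 18.75 p [513.1 138.2  73.5] j [0.042 0.505 1.665 0.    0.971 0.372] F [-0.3  0.3 -1.6] M [-0.04  0.01 -0.07] g 0.147
[[-0.3239, -0.0001, 0.9461], [-0.9461, 0.0001, -0.3239], [-0.0001, -1.0, -0.0001]]
```

Tip at about 48, no contact. Continuing.

```bash

python3 -m handwheel '[{"grip":5,"tx":0,"ty":1,"tz":0,"wx":0,"wy":0,"wz":0},{"grip":5,"tx":0,"ty":1.5,"tz":0,"wx":0,"wy":0,"wz":0},{"grip":5,"tx":0,"ty":1.5,"tz":0,"wx":0,"wy":0,"wz":0},{"grip":5,"tx":0,"ty":1,"tz":0,"wx":0,"wy":0,"wz":0},{"grip":5,"tx":0,"ty":0,"tz":0,"wx":0,"wy":0,"wz":0}]' 100
python3 - <<'E'
from h import *
st()
E
```

```text
time_s: 19.17
eef_pos: [513.1, 138.2, 68.5]
ee_rot: [0.411, -0.411, 0.575, -0.575]
force: [-0.1, -0.2, -1.2]
grip_width: 0.143
t 19.17 p [513.1 138.2  68.5] j [0.042 0.513 1.669 0.    0.96  0.372] F [-0.1 -0.2 -1.2] M [-0.06  0.03  0.01] g 0.143
[[-0.3239, -0.0001, 0.9461], [-0.9461, 0.0001, -0.3239], [-0.0, -1.0, -0.0001]]
```

Tip at about 43, below the flare and still free. The full bit now has to go in.

```bash

python3 -m handwheel '[{"grip":5,"tx":0,"ty":1,"tz":0,"wx":0,"wy":0,"wz":0},{"grip":5,"tx":0,"ty":1.5,"tz":0,"wx":0,"wy":0,"wz":0},{"grip":5,"tx":0,"ty":1.5,"tz":0,"wx":0,"wy":0,"wz":0},{"grip":5,"tx":0,"ty":1,"tz":0,"wx":0,"wy":0,"wz":0},{"grip":5,"tx":0,"ty":0.5,"tz":0,"wx":0,"wy":0,"wz":0},{"grip":5,"tx":0,"ty":0,"tz":0,"wx":0,"wy":0,"wz":0}]' 100
python3 - <<'E'
from h import *
st()
E
```

```text
time_s: 19.67
eef_pos: [513.1, 138.2, 63.2]
ee_rot: [0.411, -0.411, 0.575, -0.575]
force: [-0.4, 0.4, -0.5]
grip_width: 0.143
t 19.67 p [513.1 138.2  63.2] j [0.042 0.521 1.673 0.    0.948 0.372] F [-0.4  0.4 -0.5] M [ 0.   -0.05  0.05] g 0.143
[[-0.3239, 0.0001, 0.9461], [-0.9461, 0.0001, -0.3239], [-0.0001, -1.0, 0.0001]]
```

```bash

python3 -m handwheel '[{"grip":5,"tx":0,"ty":0.5,"tz":0,"wx":0,"wy":0,"wz":0},{"grip":5,"tx":0,"ty":0.5,"tz":0,"wx":0,"wy":0,"wz":0},{"grip":5,"tx":0,"ty":0.4,"tz":0,"wx":0,"wy":0,"wz":0},{"grip":5,"tx":0,"ty":0,"tz":0,"wx":0,"wy":0,"wz":0}]' 100
python3 - <<'E'
from h import *
st()
E
```

```text
time_s: 20.0
eef_pos: [513.2, 138.2, 62.2]
ee_rot: [-0.411, 0.411, -0.575, 0.575]
force: [-2.0, -0.5, 2.6]
grip_width: 0.145
t 20.0 p [513.2 138.2  62.2] j [0.042 0.522 1.674 0.    0.945 0.372] F [-2.  -0.5  2.6] M [-0.01  0.2   0.02] g 0.145
[[-0.3239, 0.0006, 0.9461], [-0.9461, 0.0001, -0.3239], [-0.0003, -1.0, 0.0005]]
```

Landed at 62.2, as predicted (62.3). Turning clockwise.

```bash

python3 -m handwheel '[{"grip":5,"tx":0,"ty":0,"tz":0,"wx":0,"wy":0.05,"wz":0},{"grip":5,"tx":0,"ty":0,"tz":0,"wx":0,"wy":0.07,"wz":0},{"grip":5,"tx":0,"ty":0,"tz":0,"wx":0,"wy":0.07,"wz":0},{"grip":5,"tx":0,"ty":0,"tz":0,"wx":0,"wy":0.07,"wz":0},{"grip":5,"tx":0,"ty":0,"tz":0,"wx":0,"wy":0.07,"wz":0},{"grip":5,"tx":0,"ty":0,"tz":0,"wx":0,"wy":0.07,"wz":0}]' 100
python3 - <<'E'
from h import *
st()
E
```

```text
time_s: 20.5
eef_pos: [513.1, 138.5, 62.2]
ee_rot: [0.288, -0.287, 0.646, -0.646]
force: [-2.4, 3.1, 3.2]
grip_width: 0.143
t 20.5 p [513.1 138.5  62.2] j [4.300e-02 5.220e-01 1.674e+00 1.000e-03 9.450e-01 7.750e-01] F [-2.4  3.1  3.2] M [0.27 0.4  0.12] g 0.143
[[-0.6691, 0.0003, 0.7431], [-0.7431, 0.0006, -0.6691], [-0.0006, -1.0, -0.0001]]
```

```bash

python3 -m handwheel '[{"grip":5,"tx":0,"ty":0,"tz":0,"wx":0,"wy":0.07,"wz":0},{"grip":5,"tx":0,"ty":0,"tz":0,"wx":0,"wy":0.07,"wz":0},{"grip":5,"tx":0,"ty":0,"tz":0,"wx":0,"wy":0.07,"wz":0},{"grip":5,"tx":0,"ty":0,"tz":0,"wx":0,"wy":0.07,"wz":0},{"grip":5,"tx":0,"ty":0,"tz":0,"wx":0,"wy":0.07,"wz":0},{"grip":5,"tx":0,"ty":0,"tz":0,"wx":0,"wy":0.07,"wz":0},{"grip":5,"tx":0,"ty":0,"tz":0,"wx":0,"wy":0.07,"wz":0}]' 100
python3 - <<'E'
from h import *
st()
E
```

```text
time_s: 21.08
eef_pos: [513.2, 138.3, 62.2]
ee_rot: [-0.123, 0.122, -0.696, 0.696]
force: [-1.5, -0.6, 3.4]
grip_width: 0.147
t 21.08 p [513.2 138.3  62.2] j [0.043 0.522 1.674 0.    0.945 1.265] F [-1.5 -0.6  3.4] M [0.01 0.23 0.18] g 0.147
[[-0.9401, 0.0006, 0.3409], [-0.3409, 0.0001, -0.9401], [-0.0006, -1.0, 0.0001]]
```

```bash

python3 -m handwheel '[{"grip":5,"tx":0,"ty":0,"tz":0,"wx":0,"wy":0.06,"wz":0},{"grip":5,"tx":0,"ty":0,"tz":0,"wx":0,"wy":0.06,"wz":0},{"grip":5,"tx":0,"ty":0,"tz":0,"wx":0,"wy":0.06,"wz":0},{"grip":5,"tx":0,"ty":0,"tz":0,"wx":0,"wy":0.06,"wz":0},{"grip":5,"tx":0,"ty":0,"tz":0,"wx":0,"wy":0.03,"wz":0}]' 100
python3 - <<'E'
from h import *
st()
E
```

```text
time_s: 21.5
eef_pos: [513.3, 138.1, 62.2]
ee_rot: [-0.028, 0.027, -0.706, 0.707]
force: [-0.5, -0.5, 3.0]
grip_width: 0.143
t 21.5 p [513.3 138.1  62.2] j [ 0.042  0.522  1.674 -0.     0.945  1.535] F [-0.5 -0.5  3. ] M [-0.19  0.25  0.12] g 0.143
[[-0.9969, 0.0007, 0.0781], [-0.0781, -0.0002, -0.9969], [-0.0007, -1.0, 0.0002]]
```

```bash

python3 -m handwheel '[{"grip":5,"tx":0,"ty":0,"tz":0,"wx":0,"wy":0.05,"wz":0},{"grip":5,"tx":0,"ty":0,"tz":0,"wx":0,"wy":0.05,"wz":0},{"grip":5,"tx":0,"ty":0,"tz":0,"wx":0,"wy":0.03,"wz":0},{"grip":5,"tx":0,"ty":0,"tz":0,"wx":0,"wy":0,"wz":0}]' 100
python3 - <<'E'
from h import *
st()
E
```

```text
time_s: 21.83
eef_pos: [513.2, 138.0, 62.2]
ee_rot: [0.017, -0.018, -0.707, 0.707]
force: [-2.2, -1.4, 3.9]
grip_width: 0.143
t 21.83 p [513.2 138.   62.2] j [ 0.042  0.522  1.674 -0.     0.945  1.663] F [-2.2 -1.4  3.9] M [-0.34  0.31  0.07] g 0.143
[[-0.9988, 0.0006, -0.0498], [0.0498, -0.0003, -0.9988], [-0.0006, -1.0, 0.0002]]
```

```bash

python3 -m handwheel '[{"grip":5,"tx":0,"ty":0,"tz":0,"wx":0,"wy":0.04,"wz":0},{"grip":5,"tx":0,"ty":0,"tz":0,"wx":0,"wy":0.04,"wz":0},{"grip":5,"tx":0,"ty":0,"tz":0,"wx":0,"wy":0.04,"wz":0},{"grip":5,"tx":0,"ty":0,"tz":0,"wx":0,"wy":0,"wz":0}]' 100
python3 - <<'E'
from h import *
st(); cap('wrist','w13'); st()
a=cv2.imread('pics/w13.png'); cv2.imwrite('pics/w13z.png',cv2.resize(a[100:300,220:420],None,fx=3,fy=3,interpolation=cv2.INTER_CUBIC))
E
```

```text
time_s: 22.17
eef_pos: [513.2, 138.0, 62.2]
ee_rot: [0.06, -0.06, -0.704, 0.705]
force: [-1.2, -3.2, 5.4]
grip_width: 0.147
t 22.17 p [513.2 138.   62.2] j [ 0.042  0.522  1.674 -0.     0.945  1.783] F [-1.2 -3.2  5.4] M [-0.4   0.36  0.11] g 0.147
[[-0.9857, 0.0005, -0.1685], [0.1685, -0.0004, -0.9857], [-0.0005, -1.0, 0.0003]]
t 22.22 p [513.2 138.   62.2] j [ 0.042  0.522  1.674 -0.     0.945  1.781] F [-1.6 -2.3  5. ] M [-0.43  0.46  0.08] g 0.145
[[-0.986, 0.0005, -0.1666], [0.1666, -0.0003, -0.986], [-0.0006, -1.0, 0.0002]]
```

View pics/w13.png

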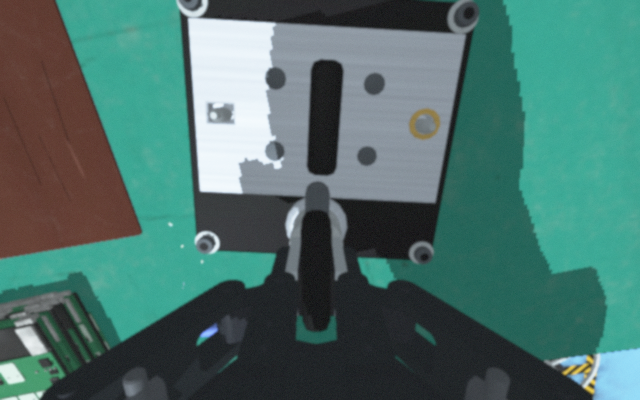

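```bash

python3 -m handwheel '[{"grip":5,"tx":0,"ty":0,"tz":0,"wx":0,"wy":0.03,"wz":0},{"grip":5,"tx":0,"ty":0,"tz":0,"wx":0,"wy":0.03,"wz":0},{"grip":5,"tx":0,"ty":0,"tz":0,"wx":0,"wy":0,"wz":0}]' 120
python3 - <<'E'
from h import *
st(); print(sense()['tau'].round(2))
cap('wrist','w14'); st()
a=cv2.imread('pics/w14.png'); cv2.imwrite('pics/w14z.png',cv2.resize(a[120:260,220:440],None,fx=3.6,fy=3.6,interpolation=cv2.INTER_CUBIC))
E
```

```text
time_s: 22.47
eef_pos: [513.3, 138.0, 62.2]
ee_rot: [0.08, -0.081, -0.702, 0.703]
force: [-2.2, -2.0, 5.9]
grip_width: 0.145
t 22.47 p [513.3 138.   62.2] j [ 0.042  0.522  1.674 -0.     0.945  1.842] F [-2.2 -2.   5.9] M [-0.46  0.4   0.12] g 0.145
[[-0.9741, 0.0005, -0.2263], [0.2263, -0.0003, -0.9741], [-0.0006, -1.0, 0.0001]]
[  0.76 -42.75 -20.22   0.58  -0.65   0.53]
t 22.52 p [513.2 138.   62.2] j [ 0.042  0.522  1.674 -0.     0.945  1.84 ] F [-3.1 -2.   7. ] M [-0.4   0.44  0.12] g 0.139
[[-0.9743, 0.0005, -0.2251], [0.2251, -0.0003, -0.9743], [-0.0006, -1.0, 0.0002]]
```

View pics/w14z.png

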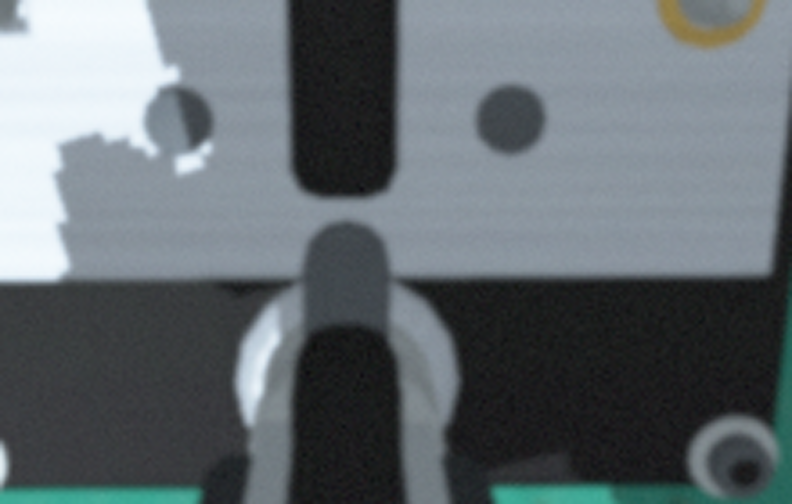

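```bash

python3 -m handwheel '[{"grip":5,"tx":0,"ty":0,"tz":0,"wx":0,"wy":0.04,"wz":0},{"grip":5,"tx":0,"ty":0,"tz":0,"wx":0,"wy":0.03,"wz":0},{"grip":5,"tx":0,"ty":0,"tz":0,"wx":0,"wy":0,"wz":0},{"grip":5,"tx":0,"ty":0,"tz":0,"wx":0,"wy":0,"wz":0}]' 120
python3 - <<'E'
from h import *
st(); print(sense()['tau'].round(2))
cap('wrist','w15')
a=cv2.imread('pics/w15.png'); cv2.imwrite('pics/w15z.png',cv2.resize(a[120:260,220:440],None,fx=3.6,fy=3.6,interpolation=cv2.INTER_CUBIC))
E
```

```text
time_s: 22.85
eef_pos: [513.2, 138.0, 62.2]
ee_rot: [0.104, -0.105, -0.699, 0.699]
force: [-2.2, -2.4, 5.5]
grip_width: 0.14
t 22.85 p [513.2 138.   62.2] j [ 4.200e-02  5.220e-01  1.674e+00 -1.000e-03  9.450e-01  1.910e+00] F [-2.2 -2.4  5.5] M [-0.51  0.46  0.22] g 0.14
[[-0.9563, 0.0004, -0.2924], [0.2924, -0.0004, -0.9563], [-0.0006, -1.0, 0.0003]]
[  0.87 -42.69 -20.27   0.67  -0.7    0.24]
```

View pics/w15z.png

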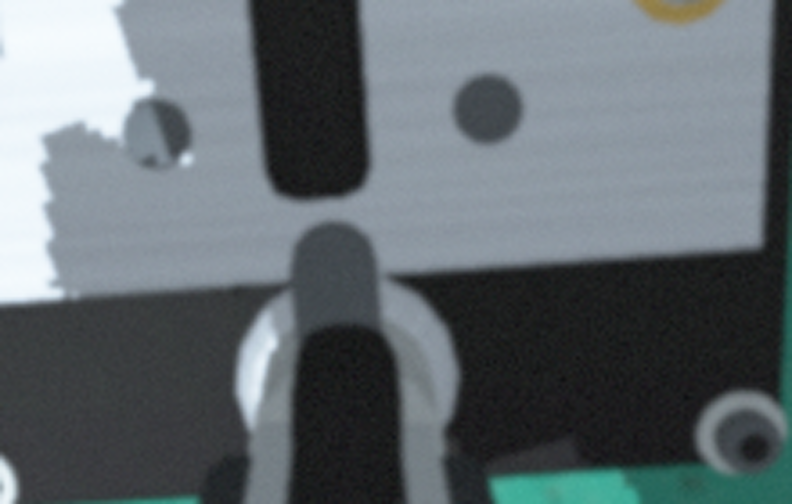

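```bash

python3 -m handwheel '[{"grip":5,"tx":0,"ty":0,"tz":0,"wx":0,"wy":-0.04,"wz":0},{"grip":5,"tx":0,"ty":0,"tz":0,"wx":0,"wy":0,"wz":0},{"grip":18,"tx":0,"ty":0,"tz":0,"wx":0,"wy":0,"wz":0},{"grip":30,"tx":0,"ty":0,"tz":0,"wx":0,"wy":0,"wz":0},{"grip":45,"tx":0,"ty":0,"tz":0,"wx":0,"wy":0,"wz":0},{"grip":45,"tx":0,"ty":0,"tz":0,"wx":0,"wy":0,"wz":0}]' 60
python3 - <<'E'
from h import *
st()
E
```

```text
time_s: 23.4
eef_pos: [513.2, 138.3, 61.8]
ee_rot: [-0.091, 0.091, 0.701, -0.701]
force: [0.3, 1.0, -0.2]
grip_width: 0.529
t 23.4 p [513.2 138.3  61.8] j [0.043 0.523 1.674 0.    0.945 1.872] F [ 0.3  1.  -0.2] M [ 0.03  0.01 -0.03] g 0.529
[[-0.9667, 0.0004, -0.2558], [0.2558, 0.0003, -0.9667], [-0.0003, -1.0, -0.0004]]
```

Free. I'll rise 130 mm and look from the wrist and scene cameras.

```bash

python3 -m handwheel '[{"grip":45,"tx":0,"ty":-6,"tz":0,"wx":0,"wy":0,"wz":0},{"grip":45,"tx":0,"ty":-14,"tz":0,"wx":0,"wy":0,"wz":0},{"grip":45,"tx":0,"ty":-20,"tz":0,"wx":0,"wy":0,"wz":0},{"grip":45,"tx":0,"ty":-20,"tz":0,"wx":0,"wy":0,"wz":0},{"grip":45,"tx":0,"ty":-20,"tz":0,"wx":0,"wy":0,"wz":0},{"grip":45,"tx":0,"ty":-20,"tz":0,"wx":0,"wy":0,"wz":0},{"grip":45,"tx":0,"ty":-20,"tz":0,"wx":0,"wy":0,"wz":0},{"grip":45,"tx":0,"ty":-10,"tz":0,"wx":0,"wy":0,"wz":0},{"grip":45,"tx":0,"ty":0,"tz":0,"wx":0,"wy":0,"wz":0},{"grip":45,"tx":0,"ty":0,"tz":0,"wx":0,"wy":0,"wz":0}]' 60
python3 - <<'E'
from h import *
st(); cap('wrist','w16');cap('scene','s16')
a=cv2.imread('pics/s16.png'); cv2.imwrite('pics/s16z.png',cv2.resize(a[130:230,220:350],None,fx=6,fy=6,interpolation=cv2.INTER_CUBIC))
a=cv2.imread('pics/w16.png'); cv2.imwrite('pics/w16z.png',cv2.resize(a[50:300,200:440],None,fx=2.4,fy=2.4,interpolation=cv2.INTER_CUBIC))
E
```

```text
time_s: 24.23
eef_pos: [513.0, 138.2, 191.6]
ee_rot: [-0.091, 0.091, 0.701, -0.701]
force: [0.0, -0.0, 0.5]
grip_width: 0.526
t 24.23 p [513.  138.2 191.6] j [0.042 0.36  1.539 0.    1.242 1.872] F [ 0.  -0.   0.5] M [ 0.03 -0.09 -0.01] g 0.526
[[-0.9667, 0.0002, -0.2561], [0.2561, 0.0001, -0.9667], [-0.0002, -1.0, -0.0002]]
```

View pics/w16z.png

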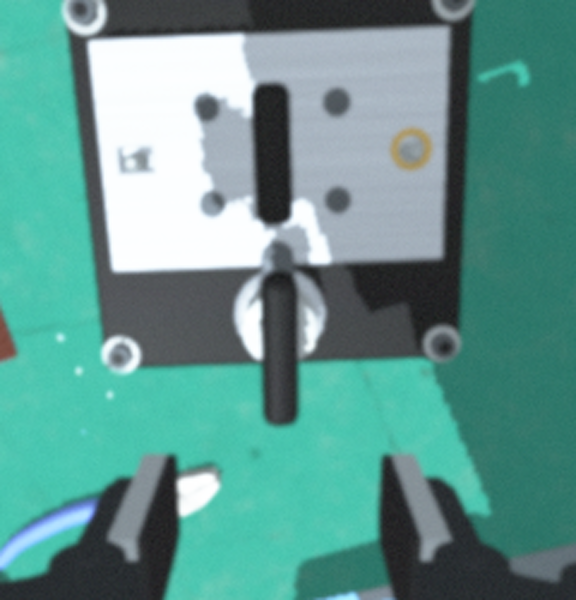

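View pics/s16z.png

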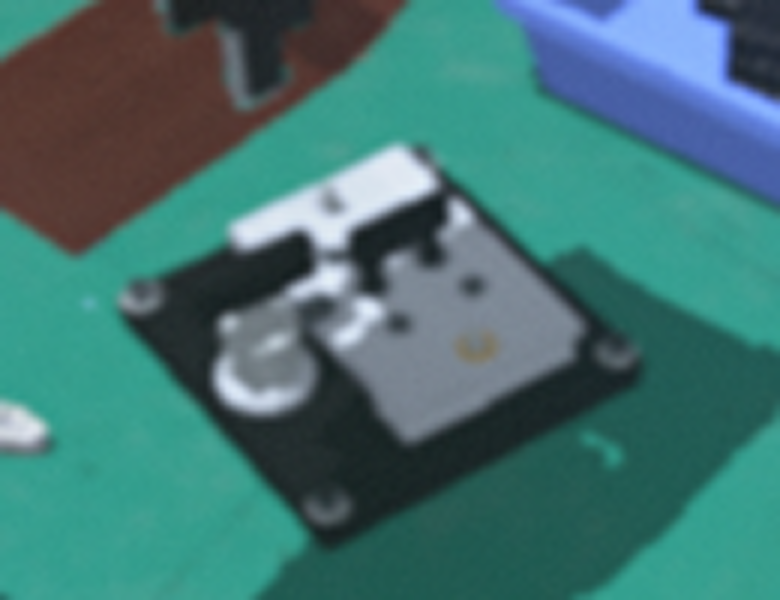

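```bash
python3 - <<'E'
from h import *
c=load('w16'); f=lambda u,v:(200+(u+.5)/2.4-.5,50+(v+.5)/2.4-.5)
L=np.array([513.1,138.1]);
def tip(a,z,r=36): th=np.radians(-12.8+90)-(0.32+a); return [L[0]+r*np.cos(th),L[1]+r*np.sin(th),z]
for a in (0.9,1.0,1.1,1.2,1.25): print(a,((proj(c,tip(a,44))[0]-[200,50]+.5)*2.4-.5).round(1))
print('tip end meas',plane(c,f(281,240),44))
P=plane(c,[f(281.5,278),f(281,425)],91); print(P,np.degrees(np.arctan2(*(P[0]-P[1])[[1,0]])))
a=cv2.imread('pics/w16.png'); cv2.imwrite('pics/w16y.png',cv2.resize(a[140:240,270:370],None,fx=6,fy=6,interpolation=cv2.INTER_CUBIC))
E
```

```text
0.9 [244.9 248.8]
1.0 [253.  245.9]
1.1 [261.4 243.9]
1.2 [270.  242.7]
1.25 [274.4 242.4]
tip end meas [[548.46479447 127.25613793  44.        ]]
[[541.68132208 128.99739076  91.        ]
 [487.8032101  143.42412217  91.        ]] -14.990211350388995
```

View pics/w16y.png

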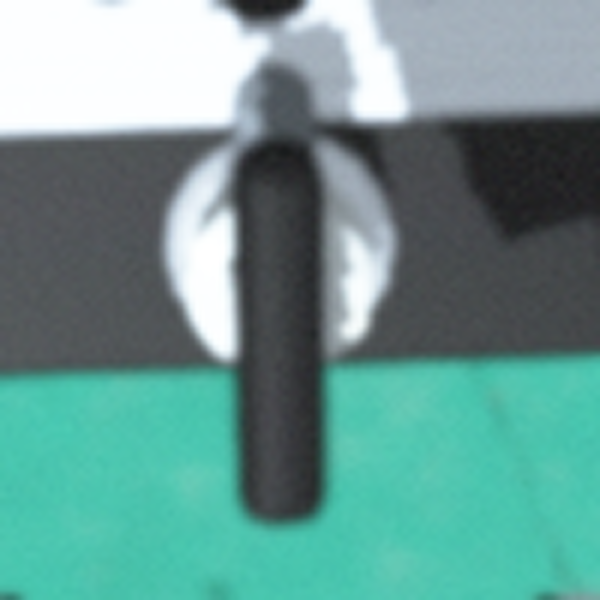

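```bash
python3 - <<'E'
from h import *
w=load('w16');s=load('s16'); cap('top','t16')
# bar far end(+x end) top: wrist zoom2.4 (281,275); near end (281,425)
f=lambda u,v:(200+(u+.5)/2.4-.5,50+(v+.5)/2.4-.5); g=lambda u,v:(220+(u+.5)/6-.5,130+(v+.5)/6-.5)
for z in (85,91,97):
    n=plane(w,[f(281,425),f(281,275)],z); print(z,n.round(1),((proj(s,n)-[220,130]+.5)*6-.5).round(1))
a=cv2.imread('pics/s0.png') if 0 else cv2.imread('pics/scene0.png'); b=cv2.imread('pics/s16.png')
for nm,(x,y,ww,h) in dict(bottle=(355,160,30,45),jar=(365,308,48,50),cut=(195,182,40,30),purple=(318,258,38,32)).items():
    print(nm,cv2.absdiff(a,b)[y:y+h,x:x+ww].mean())
E
```

```text
85 [[485.4 144.1  85. ]
 [541.7 129.2  85. ]] [[193.2 291.3]
 [317.9 234.9]]
91 [[487.8 143.4  91. ]
 [542.8 128.9  91. ]] [[197.  278.1]
 [319.  223.1]]
97 [[490.2 142.8  97. ]
 [543.8 128.6  97. ]] [[200.9 264.8]
 [320.2 211.2]]
bottle 2.5992592592592594
jar 3.138611111111111
cut 4.478888888888889
purple 2.3421052631578947
```

View pics/t16.png

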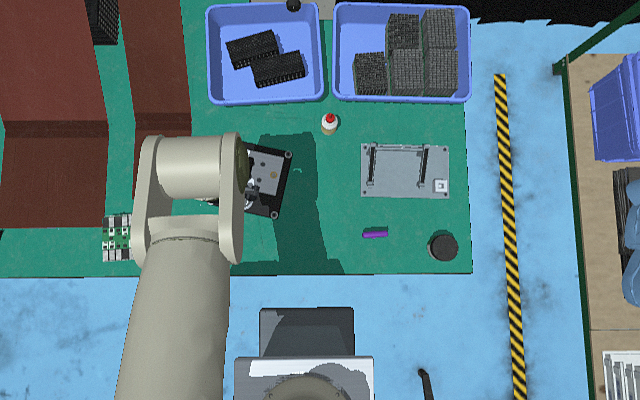

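```bash
python3 - <<'E'
from h import *
print(ctrl.finish_job()); st()
E
```

```text
the job is handed in; nothing more can be done
None
the job is handed in; nothing more can be done
```

The job is handed in: the plate is down on the fixture, the key is in the lock, and the lock is turned to its stop. It took about 24 s of the 67 s allowed. The hand-in gave no verdict.

- **Plate:** I took it by its handle and lowered it level over both pins. It touched down at the expected height, and I pressed to about 8 N. The wrist and scene pictures show it flat on both rails with the pins through its hole and slot.
- **Key:** I pulled it from its parking block and pushed it into the socket. The flange landed at tool height 62.2 mm, against 62.3 mm expected. I then turned the bar about 1.5 rad clockwise. By then the tongue no longer moved as the tool turned further, and it lay along the fixture's +x across the plate edge.
- **Release:** I let go and rose 130 mm; the force read near zero.
- **Bystanders:** the bottle, jar, cutters and purple look-alike key look unchanged in the scene pictures.

Some checks did not agree fully:
- The bar turned about 0.1–0.2 rad more than the lock travel plus the stated play suggests. I put this down to play in the socket and error in the measured angles.
- The wrist torque stayed at 0.1–0.2 N m and gave no clear sign of the stop. The joint torque peaked at 0.53 N m and then fell back to 0.24, so I judged the stop from the pictures.
- After release I could not confirm the key's height well from the scene picture, because its black bar is hard to tell from the black fixture base.

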